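Set out the chair-repair kit

TASK

Set out the chair-repair kit on the green board: lay every black corner bracket flat on a yellow L mark of its own so that it covers the mark, turning over those that lie the wrong way round (mirrored) for the marks. Stand the tack carton upright on one of its small ends, square on the white rectangle. Leave the nail box, the hammer and the glue jar where they are.

Things in the scene. Friction and masses are not known exactly. Their poses are not given: they have to be found in the camera images.
- kit_board: Thin fixed green panel, 250 x 300 mm (its x by its y), 4 mm thick, lying on the table; origin at the centre of its underside, z up. It bears four yellow L-shaped marks, all of the same hand, and one white rectangle, all painted flat (nothing stands proud).
- bracket_a_c (a point): Black L-shaped corner bracket, both faces alike, 24 mm thick, arms 24 mm wide. Point: centre of the 24 x 24 mm corner block, half-way through the thickness. x runs along the long arm (material from -12 to +78 mm), y along the short arm (-12 to +48 mm); z is up when it shows the hand of the yellow marks, down when it lies mirrored. Starts flat on the table at any yaw, either face up; may be absent.
- bracket_a_end (a point): Point on the long arm of that bracket, 66 mm along its long arm from its corner point, half-way through the thickness. The bracket is a moulded part with steel-lined screw holes, long arm 90 mm, short arm 60 mm over the corner, 100 g.
- bracket_b_c (a point): Black L-shaped corner bracket, both faces alike, 24 mm thick, arms 24 mm wide. Point: centre of the 24 x 24 mm corner block, half-way through the thickness. x runs along the long arm (material from -12 to +78 mm), y along the short arm (-12 to +48 mm); z is up when it shows the hand of the yellow marks, down when it lies mirrored. Starts flat on the table at any yaw, either face up; may be absent.
- bracket_b_end (a point): Point on the long arm of that bracket, 66 mm along its long arm from its corner point, half-way through the thickness. The bracket is a moulded part with steel-lined screw holes, long arm 90 mm, short arm 60 mm over the corner, 100 g.
- bracket_c_c (a point): Black L-shaped corner bracket, both faces alike, 24 mm thick, arms 24 mm wide. Point: centre of the 24 x 24 mm corner block, half-way through the thickness. x runs along the long arm (material from -12 to +78 mm), y along the short arm (-12 to +48 mm); z is up when it shows the hand of the yellow marks, down when it lies mirrored. Starts flat on the table at any yaw, either face up; may be absent.
- bracket_c_end (a point): Point on the long arm of that bracket, 66 mm along its long arm from its corner point, half-way through the thickness. The bracket is a moulded part with steel-lined screw holes, long arm 90 mm, short arm 60 mm over the corner, 100 g.
- bracket_d_c (a point): Black L-shaped corner bracket, both faces alike, 24 mm thick, arms 24 mm wide. Point: centre of the 24 x 24 mm corner block, half-way through the thickness. x runs along the long arm (material from -12 to +78 mm), y along the short arm (-12 to +48 mm); z is up when it shows the hand of the yellow marks, down when it lies mirrored. Starts flat on the table at any yaw, either face up; may be absent.
- bracket_d_end (a point): Point on the long arm of that bracket, 66 mm along its long arm from its corner point, half-way through the thickness. The bracket is a moulded part with steel-lined screw holes, long arm 90 mm, short arm 60 mm over the corner, 100 g.
- mark_1 (a point): Yellow L mark on the board, the outline of a bracket: this point, on the board's top face (4 mm above the table), is the centre of the corner; the long arm runs along the board's +x (from -12 to +78 mm), the short arm along the board's +y (from -12 to +48 mm). Axes as the board's.
- mark_1_end (a point): Point of that mark 66 mm along its long arm.
- mark_2 (a point): Yellow L mark on the board, the outline of a bracket: this point, on the board's top face (4 mm above the table), is the centre of the corner; the long arm runs along the board's +x (from -12 to +78 mm), the short arm along the board's +y (from -12 to +48 mm). Axes as the board's.
- mark_2_end (a point): Point of that mark 66 mm along its long arm.
- mark_3 (a point): Yellow L mark on the board, the outline of a bracket: this point, on the board's top face (4 mm above the table), is the centre of the corner; the long arm runs along the board's +x (from -12 to +78 mm), the short arm along the board's +y (from -12 to +48 mm). Axes as the board's.
- mark_3_end (a point): Point of that mark 66 mm along its long arm.
- mark_4 (a point): Yellow L mark on the board, the outline of a bracket: this point, on the board's top face (4 mm above the table), is the centre of the corner; the long arm runs along the board's +x (from -12 to +78 mm), the short arm along the board's +y (from -12 to +48 mm). Axes as the board's.
- mark_4_end (a point): Point of that mark 66 mm along its long arm.
- carton_mark (a point): Centre of the white rectangle on the board, 50 mm along the board's x by 28 mm along its y, on the board's top face.
- carton_c (a point): Small brown tack carton with a red band, a closed rigid box of 50 x 84 x 28 mm along its own x, y, z, 150 g; this point is its centre. At the start it lies flat on a large face, z up; standing on a small end its y axis is vertical.
- nail_box: Bystander: open cardboard box of brass upholstery nails, 100 x 150 x 60 mm; origin at the centre of its underside.
- tack_hammer: Bystander: tack hammer with wooden handle lying on the table.
- glue_jar: Bystander: jar with a red cap, 60 mm across, 100 mm high; origin at the centre of its underside.
Not all that is in view belongs to the job. What is shaped like the part that bears bracket_d_c but pink is not meant.

How it is judged:
At the end, for the whole second after the job is handed in: Each bracket present lies flat on the board, right hand up, corner and long-arm points each within 15 mm of one mark's; the carton stands on a small end (within 0.12 rad), centred within 15 mm on the white rectangle and square to it within 0.25 rad; all at rest (((horizontal distance between bracket_a_c and mark_1 below 0.015 m and horizontal distance between bracket_a_end and mark_1_end below 0.015 m) or (horizontal distance between bracket_a_c and mark_2 below 0.015 m and horizontal distance between bracket_a_end and mark_2_end below 0.015 m) or (horizontal distance between bracket_a_c and mark_3 below 0.015 m and horizontal distance between bracket_a_end and mark_3_end below 0.015 m) or (horizontal distance between bracket_a_c and mark_4 below 0.015 m and horizontal distance between bracket_a_end and mark_4_end below 0.015 m)) and angle between each of bracket_a_c, bracket_b_c, bracket_c_c, bracket_d_c's own z axis and vertical below 0.12 rad and height (world z) of each of bracket_a_c, bracket_b_c, bracket_c_c, bracket_d_c below 0.024 m and linear speed of each of bracket_a, bracket_b, bracket_c, bracket_d, carton below 0.03 m/s and ((horizontal distance between bracket_b_c and mark_1 below 0.015 m and horizontal distance between bracket_b_end and mark_1_end below 0.015 m) or (horizontal distance between bracket_b_c and mark_2 below 0.015 m and horizontal distance between bracket_b_end and mark_2_end below 0.015 m) or (horizontal distance between bracket_b_c and mark_3 below 0.015 m and horizontal distance between bracket_b_end and mark_3_end below 0.015 m) or (horizontal distance between bracket_b_c and mark_4 below 0.015 m and horizontal distance between bracket_b_end and mark_4_end below 0.015 m)) and ((horizontal distance between bracket_c_c and mark_1 below 0.015 m and horizontal distance between bracket_c_end and mark_1_end below 0.015 m) or (horizontal distance between bracket_c_c and mark_2 below 0.015 m and horizontal distance between bracket_c_end and mark_2_end below 0.015 m) or (horizontal distance between bracket_c_c and mark_3 below 0.015 m and horizontal distance between bracket_c_end and mark_3_end below 0.015 m) or (horizontal distance between bracket_c_c and mark_4 below 0.015 m and horizontal distance between bracket_c_end and mark_4_end below 0.015 m)) and ((horizontal distance between bracket_d_c and mark_1 below 0.015 m and horizontal distance between bracket_d_end and mark_1_end below 0.015 m) or (horizontal distance between bracket_d_c and mark_2 below 0.015 m and horizontal distance between bracket_d_end and mark_2_end below 0.015 m) or (horizontal distance between bracket_d_c and mark_3 below 0.015 m and horizontal distance between bracket_d_end and mark_3_end below 0.015 m) or (horizontal distance between bracket_d_c and mark_4 below 0.015 m and horizontal distance between bracket_d_end and mark_4_end below 0.015 m)) and (angle between carton_c's own y axis and vertical below 0.12 rad or angle between carton_c's own y axis and vertical above 3.02 rad) and horizontal distance between carton_c and carton_mark below 0.015 m and angle between the z axis of carton_c and the y axis of kit_board, either way round below 0.25 rad and height (world z) of carton_c below 0.056 m); the robot touches nothing.
It fails at once if the nail box is disturbed (moved more than 40 mm) (distance of nail_box from where it was at the start of the episode above 0.04 m).
It fails at once if the hammer is disturbed (moved more than 40 mm) (distance of tack_hammer from where it was at the start of the episode above 0.04 m).
It fails at once if the glue jar is disturbed (moved more than 40 mm) (distance of glue_jar from where it was at the start of the episode above 0.04 m).
Of bracket_a, bracket_b, bracket_c, bracket_d only 3 to 4 are there at a start; the rules pass over those that are not, and their reading is None.
At some moment in a run one of bracket_a, bracket_b, bracket_c, bracket_d may be knocked a few centimetres aside while the robot is not near it.
Once in a run the grip may slacken for a moment while it holds something.
It also fails if it takes over 210 s, if anything falls off the work surface, if the arm or the gripper's body presses on something with over 40 N, if the wrist force passes 120 N, or if a joint passes its speed limit or range.

ROBOT

A 6-joint arm with a two-finger parallel gripper is mounted at the origin on the work surface. World frame = base frame: x ahead of the robot, y to its left, z up, the work surface at z = 0. Lengths are in m, angles in rad, forces in N, time in s.
With the tool pointing down it reaches from about 0.35 to 0.975 m from the base axis. Payload 4.9 kg.
Tool frame: the origin (TCP) lies on the centre line of the jaws, within the pads' length; the fingertips stand ctrl.tcp_to_tips ahead of it and the grasp point (between the pads) lies 3 mm ahead of it (ctrl.tcp_to_tips is the distance from the TCP to the fingertips, in m); z points along the fingers, y is the direction in which the jaws open and shut (so a half turn about z gives the same grasp; the last joint's range is limited). The gripper opens to 85 mm and grips with 20 to 120 N. Pads are 22 mm wide; open, the fingers measure 114 mm over their backs; the gripper's body (76 mm by 85 mm) begins 54 mm behind the grasp point. The pads swing forward as they close: fully open they stand 13 mm farther back than shut.
Start: joints at [0.989, 0.053, 1.613, -0, 1.476, -0.119], TCP at [0.279, 0.559, 0.216] pointing down, gripper open.
Joint ranges: [-3.01, 3.01], [-1.01, 2.22], [0.06, 2.58], [-1.02, 4.17], [0.09, 2.62], [-3.14, 3.14]. Speed limits (rad/s): [2.57, 2.57, 3.14, 3.14, 3.14, 3.14].

INTERFACE

Orientations are given as a rotation vector (axis times angle).
In Python, from station import ctrl, vision gives the robot as it stands.
- The arm moves only by the tool jog_arm, never from a script. Its argument "deltas" is a list of rows, each a list of 7 numbers: the turn, a rotation vector about the tool's x, y, z in rad, then the shift along the tool's x, y, z in cm, then the opening, from 0 (shut) to 1 (fully open). A call has 1 to 12 rows; each row shifts and turns the commanded pose from where the row before left it, along the tool's axes as they then stand; what a row does not reach is not made up. A row lasts 1/12 s, in which the tool goes at most 41.7 mm and 7.16 degrees, less where a joint would pass 70% of its speed; a pose out of reach is approached as far as the arm can. A call with a gripper value outside its range is refused whole. The fingers move at their own pace and stop on an object; "grip_force" is the grip in N (left out, the last holds). Time passes only in rows, so rows that do not move let the fingers close. It gives the time, the measured TCP pose, the force and the opening at its end, in the units of the state.
- ctrl.get_obs(): the state, without advancing time (a new reading comes with each control period).
- vision.get_image(name): name is "scene" or "top" or "wrist"; returns (picture, depth): 480x640x3 uint8, red, green, blue; 480x640 float32, m along the optical axis (not along the pixel's ray), 0 where there is no reading.
- vision.calibration(name): a dict with "fx", "fy", "cx", "cy" (pixels), "rvec" (rotation vector, rad) and "tvec" (3), from world to camera coordinates, as OpenCV has them; the wrist camera has in their place "hand_eye" (4x4, takes a point from camera to tool coordinates, whose origin is the TCP and whose axes are the flange's). Camera axes: x right, y down, z forward; pixel columns grow to the right and rows downward; lengths in m; the calibration is good to about 2 mm. A picture is of the moment at which its call begins: read the wrist's pose just before it. calibration takes no time and is no camera call.
- ctrl.finish_job(): hands the job in, once; it reports no verdict.
The state is a dict: "t": time; "q": joint angles; "dq": joint speeds; "effort": joint torques, N m; "tool_pos": TCP position; "tool_rot": TCP orientation; "contact_force": force on the tool from outside, world axes, zero at the start; "wrist_torque": the same for the moment, N m; "opening": finger opening in m.
Only numpy, scipy, OpenCV 4.12 (cv2) and the standard library are available. Lean on these libraries where they do the work, as an engineer would, in place of code of your own. Each camera call takes 0.05 s, during which the arm holds its last target. There are 200 camera calls.

## Working session

There is one attempt and no reset: what is moved stays moved. The work goes in short steps, Python scripts to look and compute and a tool call to move; the robot and the scene stay as the last step left them, time stands still between calls to the robot, and variables do not carry over. Pictures are saved under pics/ and viewed, about 12 in all and at most 16, crops included, and the job is handed in when it is done.

Besides the shell and the picture viewer there is one more tool, called after "Emit:" as name(argument=value, ...) on one line, values as JSON. jog_arm: Moves the arm, as the interface text tells. Its arguments: {"type":"object","properties":{"deltas":{"type":"array"},"grip_force":{"type":"number"}},"required":["deltas"]}

```bash
ls; mkdir -p pics; python3 - <<'E'
from station import ctrl, vision
import cv2,numpy as np
o=ctrl.get_obs();print(o, ctrl.tcp_to_tips)
for n in("top","scene"):
    im,d=vision.get_image(n);np.savez(f"pics/{n}0.npz",im=im,d=d);cv2.imwrite(f"pics/{n}0.png",im[:,:,::-1]);print(vision.calibration(n))
print(vision.calibration("wrist"))
E
```

```text
pics
{'t': 0.0, 'q': array([ 9.89023994e-01,  5.33437123e-02,  1.61430986e+00, -1.59897466e-05,
        1.47602268e+00, -1.19053621e-01]), 'dq': array([-0.0001244 , -0.00072812, -0.00204799,  0.00018991, -0.00169945,
       -0.00212386]), 'effort': array([-7.93762520e-04, -3.93711376e+01, -3.70161045e+01, -1.81597507e-04,
        7.47074577e-03, -1.56224921e-06]), 'tool_pos': array([0.27865323, 0.55869736, 0.21486175]), 'tool_rot': array([-0.72020666, -3.0572042 ,  0.00308192]), 'contact_force': array([ 0.22515612, -0.2320995 , -0.26353596]), 'wrist_torque': array([ 0.04052051,  0.0658194 , -0.00953655]), 'opening': 0.08589383854326726} 0.022
{'fx': 554.6445951682115, 'fy': 554.6445951682115, 'cx': 311.3187336302423, 'cy': 235.1613499940269, 'rvec': array([ 2.16060223, -2.12345388,  0.18548925]), 'tvec': array([-0.06162053,  0.60053007,  1.20923442])}
{'fx': 449.5547281053521, 'fy': 449.5547281053521, 'cx': 321.350639489101, 'cy': 236.41304664087485, 'rvec': array([ 2.47552598,  0.74543251, -0.23460588]), 'tvec': array([-0.45421173, -0.25531449,  1.08574128])}
{'fx': 397.11756454370516, 'fy': 397.11756454370516, 'cx': 318.7551055962162, 'cy': 233.24812058618932, 'hand_eye': array([[ 6.56694551e-05, -9.55022543e-01, -2.96533200e-01,
         7.53150907e-02],
       [ 9.99999662e-01,  3.05634973e-04, -7.62878681e-04,
         2.76788994e-04],
       [ 8.19197254e-04, -2.96533049e-01,  9.55022240e-01,
        -1.57138927e-01],
       [ 0.00000000e+00,  0.00000000e+00,  0.00000000e+00,
         1.00000000e+00]])}
```

View pics/top0.png

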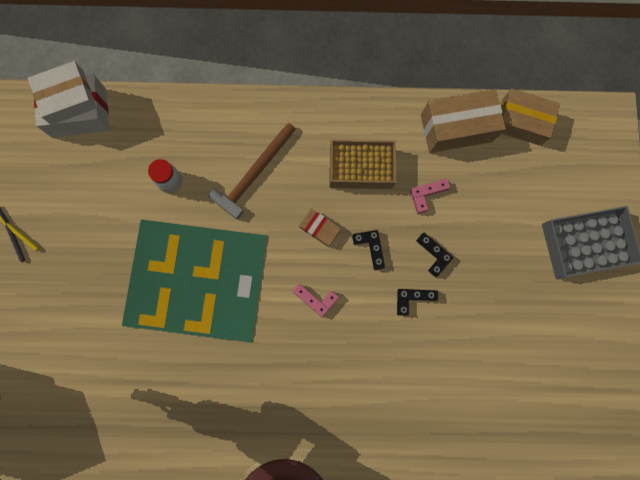

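View pics/scene0.png

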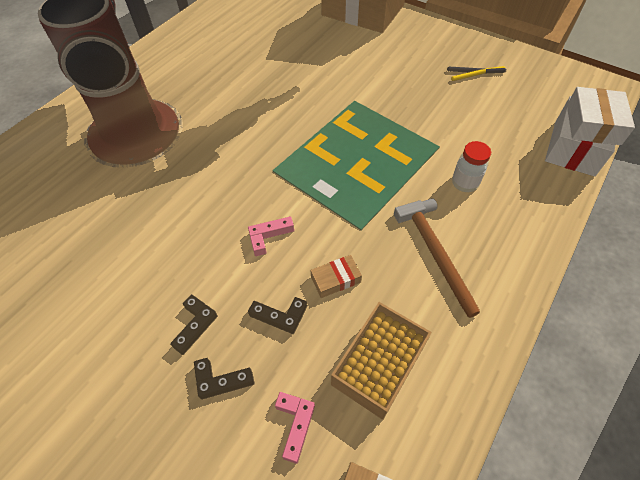

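```bash
cat > h.py <<'E'
import numpy as np, cv2
from scipy.spatial.transform import Rotation as R
from scipy.optimize import minimize
from station import ctrl, vision
def grab(n):
    """picture, depth, K(dict), R,t world->cam"""
    o=ctrl.get_obs(); im,d=vision.get_image(n); c=vision.calibration(n)
    if n=="wrist":
        T=np.eye(4);T[:3,:3]=R.from_rotvec(o["tool_rot"]).as_matrix();T[:3,3]=o["tool_pos"]
        W=np.linalg.inv(T@c["hand_eye"]); return im,d,c,W[:3,:3],W[:3,3]
    return im,d,c,R.from_rotvec(c["rvec"]).as_matrix(),c["tvec"]
def cloud(f):
    im,d,c,Rm,t=f; v,u=np.mgrid[0:480,0:640]
    P=np.stack([(u-c["cx"])/c["fx"]*d,(v-c["cy"])/c["fy"]*d,d],-1)
    return (P-t)@Rm
def plane(f,u,v,z):
    im,d,c,Rm,t=f; r=np.array([(u-c["cx"])/c["fx"],(v-c["cy"])/c["fy"],1])@Rm; o=-t@Rm
    return o+r*(z-o[2])/r[2]
def proj(f,P):
    im,d,c,Rm,t=f; q=Rm@np.asarray(P)+t; return np.array([c["fx"]*q[0]/q[2]+c["cx"],c["fy"]*q[1]/q[2]+c["cy"]])
L=np.array([[-12,-12],[78,-12],[78,12],[12,12],[12,48],[-12,48]])/1000.
def inL(p):
    x,y=p.T; dx=lambda a,l,h:np.maximum(0,np.maximum(l-a,a-h))
    d1=np.hypot(dx(x,-.012,.078),dx(y,-.012,.012)); d2=np.hypot(dx(x,-.012,.012),dx(y,-.012,.048))
    return np.minimum(d1,d2)
GX,GY=np.meshgrid(np.arange(-.01,.078,.004),np.arange(-.01,.048,.004))
G=np.c_[GX.ravel(),GY.ravel()];G=G[inL(G)==0]
def fitL(P):
    """P: Nx2 world points on L face -> (x,y,yaw,hand,err)"""
    from scipy.spatial import cKDTree
    best=None;kt=cKDTree(P)
    def cost(s,h):
        c,n=np.cos(s[2]),np.sin(s[2]);M=np.array([[c,n],[-n,c]])
        q=(P-s[:2])@M.T; q[:,1]*=h
        g=(G*[1,h])@M+s[:2]
        return np.mean(inL(q)**2)+np.mean(np.maximum(0,kt.query(g)[0]-.002)**2)
    for h in(1,-1):
        for a in np.arange(0,6.28,.52):
            c,n=np.cos(a),np.sin(a);off=np.array([.025,.008*h])
            s0=[*(P.mean(0)-np.array([[c,-n],[n,c]])@off),a]
            r=minimize(cost,s0,args=(h,),method="Nelder-Mead",options=dict(initial_simplex=np.array([s0,[s0[0]+.01,s0[1],a],[s0[0],s0[1]+.01,a],[*s0[:2],a+.2]]),maxiter=120))
            if best is None or r.fun<best[-1]: best=(*r.x,h,r.fun)
    return best
def blobs(mask,amin):
    n,lab,st,ce=cv2.connectedComponentsWithStats(mask.astype(np.uint8));return [(lab==i,ce[i],st[i,4]) for i in range(1,n) if st[i,4]>amin]
def clean(m): return cv2.morphologyEx(m.astype(np.uint8),cv2.MORPH_CLOSE,np.ones((5,5)))
def brackets(f,zlo=.015,zhi=.04,amin=150):
    im=f[0].astype(int);C=cloud(f);z=C[...,2]
    m=(im.max(-1)<75)&(z>zlo)&(z<zhi)&(abs(C[...,1])<.9)&(C[...,0]>.25)&(C[...,0]<.97)
    out=[]
    for b,ce,a in blobs(clean(m),amin):
        b=b&(z>zlo)&(z<zhi); P=C[b]; zt=np.median(P[:,2]);P=P[abs(P[:,2]-zt)<.006]
        out.append((ce.round(),a,zt.round(4),np.round(fitL(P[:,:2][::max(1,len(P)//400)]),5)))
    return out
E
python3 - <<'E'
from h import *
f=grab("top");C=cloud(f);im=f[0].astype(int)
for b in brackets(f,amin=100):print("br",*b)
r,g,b=im[...,0],im[...,1],im[...,2]
for B,ce,a in blobs(clean((r>180)&(g>120)&(b<70)&(C[...,2]<.015)),200):
    P=C[B];print("mark",ce.round(),a,np.median(P[:,2]).round(4),np.round(fitL(P[:,:2][::2]),4))
for B,ce,a in blobs((g>r+20)&(g>b+5),3000):
    B=clean(B); 
    P=np.array([plane(f,u,v,.004)[:2] for v,u in np.argwhere(B)])
    print("board",a,cv2.minAreaRect((P*1000).astype(np.float32)))
B=(r>185)&(g>185)&(b>185);B[:, :230]=0;B[:,262:]=0
P=C[B&(C[...,2]<.02)];P=P[np.linalg.norm(P-np.median(P,0),axis=1)<.05];print("white",len(P),P.mean(0))
# carton
S=np.zeros((480,640),bool);S[205:250,295:348]=1
P=C[S&(C[...,2]>.02)];print("carton",len(P),P.mean(0),np.median(P[:,2]),cv2.minAreaRect((P[P[:,2]>.023][:,:2]*1000).astype(np.float32)))
cv2.imwrite("pics/crop1.png",cv2.resize(f[0][190:345,280:480,::-1],None,fx=4,fy=3.8,interpolation=cv2.INTER_CUBIC)[:600,:800])
E
```

```text
br [ 92. 118.] 320 0.027 [ 8.75940e-01  4.43740e-01  2.02801e+00 -1.00000e+00  2.00000e-04]
br [262. 166.] 336 0.0206 [ 7.71590e-01  3.46300e-02  1.95556e+00 -1.00000e+00  8.40000e-04]
br [524. 136.] 202 0.0281 [ 8.62760e-01 -5.86700e-01  1.64579e+00  1.00000e+00  1.00000e-04]
br [463. 144.] 197 0.0278 [ 8.54840e-01 -4.26910e-01  2.22125e+00  1.00000e+00  2.40000e-04]
br [362. 185.] 203 0.0275 [ 7.44080e-01 -1.94830e-01  1.99668e+00  1.00000e+00  1.90000e-04]
br [583. 238.] 1604 0.025 [ 6.27570e-01 -6.56620e-01  4.73459e+00 -1.00000e+00  2.12000e-03]
br [372. 246.] 584 0.0239 [ 0.60781 -0.19572  3.32361 -1.       0.     ]
br [436. 254.] 598 0.0238 [ 0.55891 -0.3634   0.87504  1.       0.     ]
br [413. 298.] 599 0.0239 [ 0.47343 -0.26328  4.69627 -1.       0.     ]
board 11013 ((499.6993713378906, 215.89239501953125), (298.9104309082031, 248.3693389892578), 83.72386169433594)
white 0 [nan nan nan]
carton 794 [ 0.6225213  -0.07064697  0.03745367] 0.027904894902006417 ((535.1626586914062, -39.01447296142578), (91.0901870727539, 257.1983947753906), 70.54712677001953)
  return _methods._mean(a, axis=axis, dtype=dtype,
  ret = um.true_divide(
<stdin>:12: RuntimeWarning: Mean of empty slice.
```

View pics/crop1.png

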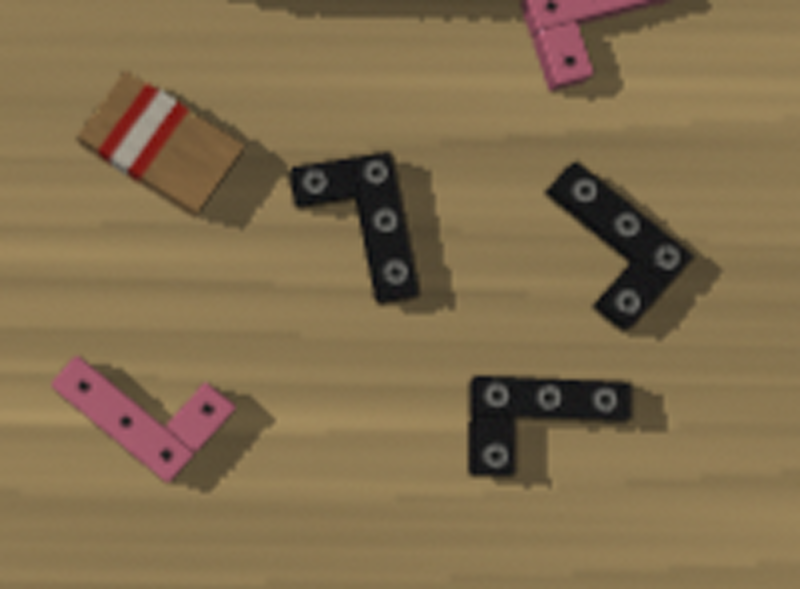

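```bash
python3 - <<'E'
from h import *
f=grab("top");C=cloud(f);im=f[0].astype(int)
r,g,b=im[...,0],im[...,1],im[...,2]
for B,ce,a in blobs((r>130)&(g>90)&(b<g*.45)&(C[...,0]>.35)&(C[...,0]<.65)&(C[...,1]>.08)&(C[...,1]<.36),100):
    P=np.array([plane(f,u,v,.004)[:2] for v,u in np.argwhere(B)]);print("mark",ce.round(),a,np.round(fitL(P),4))
B=(r>130)&(abs(r-b)<25)&(C[...,0]>.35)&(C[...,0]<.65)&(C[...,1]>.08)&(C[...,1]<.36)
for B,ce,a in blobs(B,80):
    P=np.array([plane(f,u,v,.004)[:2] for v,u in np.argwhere(B)]);print("white",ce,a,P.mean(0),cv2.minAreaRect((P*1000).astype(np.float32)))
c=np.array([plane(f,280+u/4,190+v/3.8,.028)[:2] for u,v in [(122,72),(243,148),(200,213),(80,138)]])
print("carton",c.round(4),c.mean(0),np.linalg.norm(np.diff(c,axis=0),axis=1),np.arctan2(*(c[1]-c[0])[::-1]))
P=plane(f,0,0,0);o=-f[4]@f[3];print("cam",o)
E
```

```text
mark [167. 257.] 529 [ 0.5268  0.2779 -0.1054  1.      0.    ]
mark [211. 263.] 520 [ 0.5145  0.1748 -0.1199  1.      0.    ]
mark [157. 311.] 550 [ 0.4023  0.2921 -0.1127  1.      0.    ]
mark [203. 317.] 550 [ 0.3909  0.1877 -0.1137  1.      0.    ]
white [244.28632479 285.86752137] 234 [0.48722776 0.10144584] ((487.3073425292969, 101.39369201660156), (26.19814682006836, 47.138572692871094), 83.99244689941406)
carton [[ 0.6667 -0.0485]
 [ 0.6208 -0.1192]
 [ 0.5803 -0.0948]
 [ 0.6252 -0.0249]] [ 0.6232338  -0.07184958] [0.08432262 0.04721873 0.08304462] -2.146366958986227
cam [ 0.39873653 -0.0391321   1.29079789]
```

```bash
cat >> h.py <<'E'
def pose(p,yaw,tilt=0):
    """tool at p, tool x at heading yaw when vertical, then turned by tilt about tool y"""
    c,s=np.cos(yaw),np.sin(yaw)
    T=np.eye(4);T[:3,:3]=np.array([[c,s,0],[s,-c,0],[0,0,-1]]).T.reshape(3,3).T if 0 else np.c_[[c,s,0],[s,-c,0],[0,0,-1]]
    T[:3,:3]=T[:3,:3]@R.from_euler("y",tilt).as_matrix();T[:3,3]=p;return T
def tips(p,yaw,tilt=0):
    T=pose(p,yaw,tilt);T[:3,3]-=.022*T[:3,2];return T
def cur():
    o=ctrl.get_obs();T=np.eye(4);T[:3,:3]=R.from_rotvec(o["tool_rot"]).as_matrix();T[:3,3]=o["tool_pos"];return T
def leg(A,B,name=""):
    d=(B[:3,3]-A[:3,3])@A[:3,:3]*100; r=R.from_matrix(A[:3,:3].T@B[:3,:3]).as_rotvec()
    n=max(np.linalg.norm(d)/4,1e-9);m=np.linalg.norm(r)/.12
    print(name,"shift(cm, old axes)",d.round(2),"rows>=%.1f"%n,"| turn",r.round(3),"rows>=%.1f"%m)
def up(T,dz):
    T=T.copy();T[2,3]+=dz;return T
E
python3 - <<'E'
from h import *
e=np.array([.545,.839]);c=np.array([.623,-.072])
g=tips([*(c+.015*e),.011],.995,-.5)
a=up(g,.12);leg(cur(),a,"above");leg(a,g,"down");print(g[:3,3])
E
```

```text
above shift(cm, old axes) [-59.25 -38.54   6.54] rows>=17.7 | turn [ 0.419 -0.374  1.645] rows>=14.5
down shift(cm, old axes) [ 5.75  0.   10.53] rows>=3.0 | turn [0. 0. 0.] rows>=0.0
[ 0.63691807 -0.05056831  0.03030682]
```

Emit:
jog_arm(deltas=[[0, 0, 0, -3.3, -2.14, 0, 1], [0, 0, 0, -3.3, -2.14, 0, 1], [0, 0, 0, -3.3, -2.14, 0, 1], [0, 0, 0, -3.3, -2.14, 0, 1], [0, 0, 0, -3.3, -2.14, 0, 1], [0, 0, 0, -3.3, -2.14, 0, 1], [0, 0, 0, -3.3, -2.14, 0, 1], [0, 0, 0, -3.3, -2.14, 0, 1], [0, 0, 0, -3.3, -2.14, 0, 1]])

```text
t: 0.95
tool_pos: [0.4593, 0.2525, 0.2161]
tool_rot: [0.72, 3.058, 0.0]
contact_force: [0.2, -0.3, -0.5]
opening: 0.0855
```

Emit:
jog_arm(deltas=[[0, 0, 0, -3.3, -2.14, 0, 1], [0, 0, 0, -3.3, -2.14, 0, 1], [0, 0, 0, -3.3, -2.14, 0, 1], [0, 0, 0, -3.3, -2.14, 0, 1], [0, 0, 0, -3.3, -2.14, 0, 1], [0, 0, 0, -3.3, -2.14, 0, 1], [0, 0, 0, -3.3, -2.14, 0, 1], [0, 0, 0, -3.3, -2.14, 0, 1], [0, 0, 0, -3.3, -2.14, 0, 1]])

```text
t: 1.7
tool_pos: [0.6391, -0.0525, 0.2158]
tool_rot: [-0.721, -3.057, -0.0]
contact_force: [0.3, 0.2, -0.8]
opening: 0.0855
```

Emit:
jog_arm(deltas=[[0.028, -0.025, 0.11, 0, 0, 0, 1], [0.028, -0.025, 0.11, 0, 0, 0, 1], [0.028, -0.025, 0.11, 0, 0, 0, 1], [0.028, -0.025, 0.11, 0, 0, 0, 1], [0.028, -0.025, 0.11, 0, 0, 0, 1], [0.028, -0.025, 0.11, 0, 0, 0, 1], [0.028, -0.025, 0.11, 0, 0, 0, 1], [0.028, -0.025, 0.11, 0, 0, 0, 1], [0.028, -0.025, 0.11, 0, 0, 0, 1], [0.028, -0.025, 0.11, 0, 0, 0, 1], [0.028, -0.025, 0.11, 0, 0, 0, 1], [0.028, -0.025, 0.11, 0, 0, 0, 1]])

```text
t: 2.7
tool_pos: [0.6384, -0.0503, 0.2158]
tool_rot: [2.274, 1.788, -0.541]
contact_force: [-0.6, 0.4, 0.4]
opening: 0.0853
```

Emit:
jog_arm(deltas=[[0.028, -0.025, 0.11, 0, 0, 0, 1], [0.028, -0.025, 0.11, 0, 0, 0, 1], [0.028, -0.025, 0.11, 0, 0, 0, 1], [0, 0, 0, 0, 0, 0, 1], [0, 0, 0, 0, 0, 0, 1]])

```text
t: 3.12
tool_pos: [0.6386, -0.0505, 0.2153]
tool_rot: [2.493, 1.351, -0.637]
contact_force: [0.7, -0.1, 0.0]
opening: 0.0857
```

```bash
python3 - <<'E'
from h import *
e=np.array([.545,.839]);c=np.array([.623,-.072])
g=tips([*(c+.015*e),.011],.995,-.5)
leg(cur(),up(g,.12),"above");leg(up(g,.12),g,"down")
o=ctrl.get_obs();print(o["q"].round(3),o["tool_pos"],o["t"])
f=grab("wrist");cv2.imwrite("pics/w1.png",f[0][:,:,::-1])
E
```

```text
above shift(cm, old axes) [ 3.03 -0.14  5.75] rows>=1.6 | turn [-0.002 -0.    -0.001] rows>=0.0
down shift(cm, old axes) [ 5.75  0.   10.53] rows>=3.0 | turn [0. 0. 0.] rows>=0.0
[-0.009  0.291  1.407 -0.42   1.716  0.565] [ 0.6386274  -0.05052836  0.21527275] 3.1167
```

View pics/w1.png

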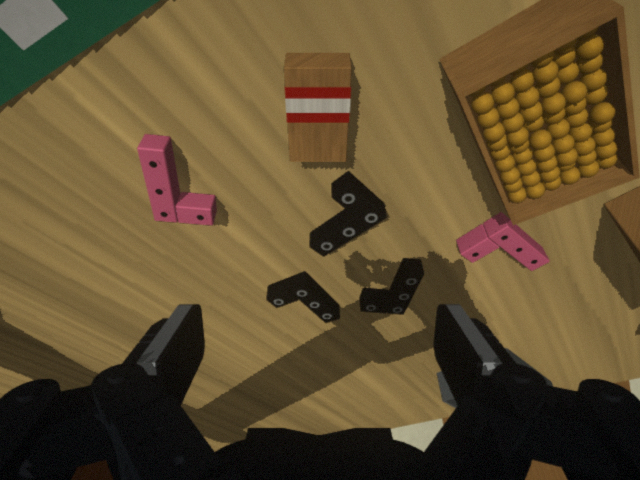

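Emit:
jog_arm(deltas=[[0, 0, 0, 1.75, -0.03, 3.25, 1], [0, 0, 0, 1.75, -0.03, 3.25, 1], [0, 0, 0, 1.75, -0.03, 3.25, 1], [0, 0, 0, 1.75, -0.03, 3.25, 1], [0, 0, 0, 0.9, -0.02, 1.63, 1], [0, 0, 0, 0.9, -0.02, 1.63, 1], [0, 0, 0, 0, 0, 0, 1]])

```text
t: 3.75
tool_pos: [0.634, -0.0504, 0.0269]
tool_rot: [2.495, 1.351, -0.644]
contact_force: [-0.7, 0.7, -0.3]
opening: 0.0854
```

Emit:
jog_arm(deltas=[[0, 0, 0, 0, 0, 0, 0.3], [0, 0, 0, 0, 0, 0, 0.3], [0, 0, 0, 0, 0, 0, 0.3], [0, 0, 0, 0, 0, 0, 0.3], [0, 0, 0, 0, 0, 0, 0.3], [0, 0, 0, 0, 0, 0, 0.3], [0, 0, 0, 0, 0, 0, 0.3], [0, 0, 0, 0, 0, 0, 0.3]], grip_force=50)

```text
t: 4.42
tool_pos: [0.6371, -0.0504, 0.0314]
tool_rot: [2.495, 1.346, -0.635]
contact_force: [0.4, -0.2, -0.8]
opening: 0.0258
```

```bash
python3 - <<'E'
from h import *
A=cur();o=ctrl.get_obs();print(o["opening"],o["contact_force"].round(1),o["t"])
# carton frame now -> final
e=np.array([.545,.839,0]);obj=np.eye(4);obj[:3,1]=e;obj[:3,2]=[0,0,1];obj[:3,0]=np.cross(e,[0,0,1]);obj[:3,3]=[.623,-.072,.014]
G=np.linalg.inv(A)@obj;print("obj in tool",G[:3,3].round(4))
b=-.112;F=np.eye(4);by=np.array([-np.sin(b),np.cos(b),0]);F[:3,1]=[0,0,1];F[:3,2]=-by;F[:3,0]=np.cross(F[:3,1],F[:3,2]);F[:3,3]=[.487,.1015,.004+.042+.002]
T=F@np.linalg.inv(G);np.save("cart.npy",T);print(T[:3,3],T[:3,2])
u=up(A,.12);h=up(T,.1)
leg(A,u,"lift");m=u.copy();m[:3,3]=h[:3,3];leg(u,m,"move");leg(m,h,"turn");leg(h,T,"down")
E
```

```text
0.02575088162076703 [ 0.4 -0.2 -0.8] 4.4167
obj in tool [-0.0143 -0.      0.0276]
[0.48514871 0.08418989 0.07376572] [ 0.09719234  0.87244513 -0.47872366]
lift shift(cm, old axes) [ -5.75   0.02 -10.53] rows>=3.0 | turn [0. 0. 0.] rows>=0.0
move shift(cm, old axes) [  1.48 -20.09  -3.39] rows>=5.1 | turn [0. 0. 0.] rows>=0.0
turn shift(cm, old axes) [0. 0. 0.] rows>=0.0 | turn [ 0.152  1.539 -0.495] rows>=13.5
down shift(cm, old axes) [-8.77  0.05  4.79] rows>=2.5 | turn [ 0.  0. -0.] rows>=0.0
```

```bash
python3 - <<'E'
from h import *
f=grab("wrist");g=grab("scene");cv2.imwrite("pics/w2.png",np.hstack([cv2.resize(f[0],(400,300)),cv2.resize(g[0][200:420,180:480],(400,300))])[:,:,::-1])
E
```

```text
(no output)
```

View pics/w2.png

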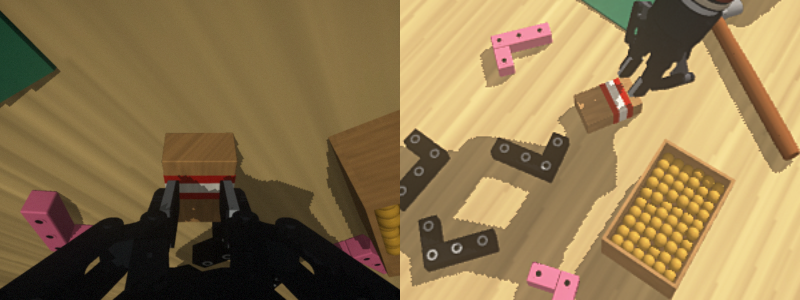

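```bash
python3 - <<'E'
from h import *
f=grab("wrist");C=cloud(f)
for u,v in [(320,225),(320,300),(320,330),(280,300),(275,300),(270,310),(265,330),(365,300),(370,310),(375,330),(280,280),(272,345),(368,345)]:print(u,v,C[v,u].round(4),f[0][v,u])
g=grab("top");print([p.round(1) for p in(proj(g,cur()[:3,3]),proj(f,cur()[:3,3]),proj(f,cur()[:3,3]+.022*cur()[:3,2]))])
cv2.imwrite("pics/w3.png",cv2.resize(f[0][180:380,180:460,::-1],(784,560)))
E
```

```text
320 225 [ 0.6488 -0.0345  0.0088] [122  90  49]
320 300 [ 0.6332 -0.0585  0.0286] [83 79 68]
320 330 [ 0.6175 -0.0825  0.0273] [53 39 22]
280 300 [ 0.6393 -0.0228  0.0514] [25 22 21]
275 300 [ 0.6366 -0.0233  0.05  ] [63 63 59]
270 310 [ 0.6385 -0.019   0.0574] [67 66 64]
265 330 [ 0.642  -0.0137  0.0687] [46 47 39]
365 300 [ 0.6647 -0.0393  0.0515] [61 60 58]
370 310 [ 0.6677 -0.0362  0.0584] [63 62 60]
375 330 [ 0.6702 -0.0328  0.0684] [60 61 58]
280 280 [ 0.6256 -0.0382  0.0269] [115  74  40]
272 345 [ 0.6426 -0.0169  0.0725] [31 28 25]
368 345 [ 0.6681 -0.0312  0.0736] [128 129 127]
[array([311.1, 221.2]), array([317.2, 293.2]), array([317.4, 273.3])]
```

View pics/w3.png

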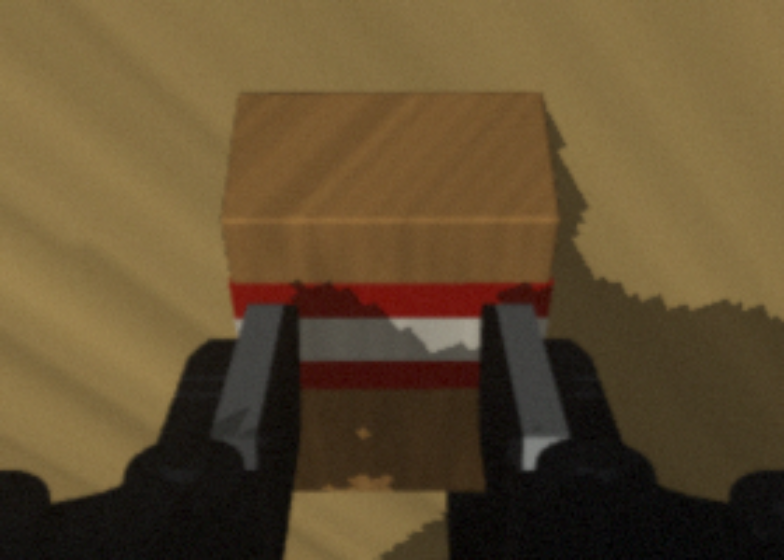

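```bash
python3 - <<'E'
from h import *
f=grab("wrist");C=cloud(f);T=cur();P=(C-T[:3,3])@T[:3,:3]
m=(f[1]>0)&(C[...,2]>.033);m[:,:200]=0;m[:,440:]=0
for r in range(270,400,8):
    q=P[r][m[r]];u=np.where(m[r])[0]
    if len(q):print(r,u.min(),u.max(),"y",q[:,1].min().round(3),q[:,1].max().round(3),"z max",q[:,2].max().round(4),"x there",q[q[:,2].argmax(),0].round(4), "depth",f[1][r][m[r]].min().round(3))
print(f[1][240,320],f[1][300,275])
E
```

```text
294 268 370 y -0.018 0.02 z max -0.0151 x there 0.0071 depth 0.145
302 253 384 y -0.024 0.025 z max -0.0155 x there 0.0038 depth 0.14
310 246 391 y -0.026 0.027 z max -0.0167 x there 0.0009 depth 0.134
318 243 394 y -0.026 0.027 z max -0.0174 x there -0.0023 depth 0.128
326 240 397 y -0.026 0.027 z max -0.0185 x there -0.0052 depth 0.124
334 237 400 y -0.026 0.027 z max -0.0193 x there -0.0083 depth 0.119
342 229 408 y -0.025 0.026 z max -0.0255 x there -0.0079 depth 0.111
350 224 413 y -0.026 0.027 z max -0.03 x there -0.0084 depth 0.109
358 205 432 y -0.032 0.034 z max -0.0336 x there -0.0094 depth 0.105
366 200 439 y -0.033 0.034 z max -0.0376 x there -0.0099 depth 0.102
374 200 439 y -0.032 0.034 z max -0.0417 x there -0.0102 depth 0.1
382 200 439 y -0.031 0.033 z max -0.0456 x there -0.0103 depth 0.089
390 200 439 y -0.03 0.032 z max -0.0492 x there -0.0106 depth 0.086
398 200 439 y -0.031 0.033 z max -0.059 x there -0.0056 depth 0.084
0.16956556 0.1414703
```

```bash
python3 - <<'E'
from h import *
g=grab("scene");T=cur()
for z in(-.04,-.015,0,.022):
  for y in(-.013,.013):print(z,y,proj(g,(T@[0,y,z,1])[:3]).round(1), (T@[0,y,z,1])[2].round(3))
im=g[0][200:320,290:440,::-1].copy();cv2.imwrite("pics/s3.png",cv2.resize(im,None,fx=5,fy=5,interpolation=cv2.INTER_CUBIC))
E
```

```text
-0.04 -0.013 [353.9 248.1] 0.066
-0.04 0.013 [360.1 259.4] 0.066
-0.015 -0.013 [347.5 256.4] 0.044
-0.015 0.013 [353.5 267.7] 0.044
0 -0.013 [343.8 261.3] 0.031
0 0.013 [349.6 272.5] 0.031
0.022 -0.013 [338.5 268.2] 0.012
0.022 0.013 [344.2 279.3] 0.012
```

View pics/s3.png

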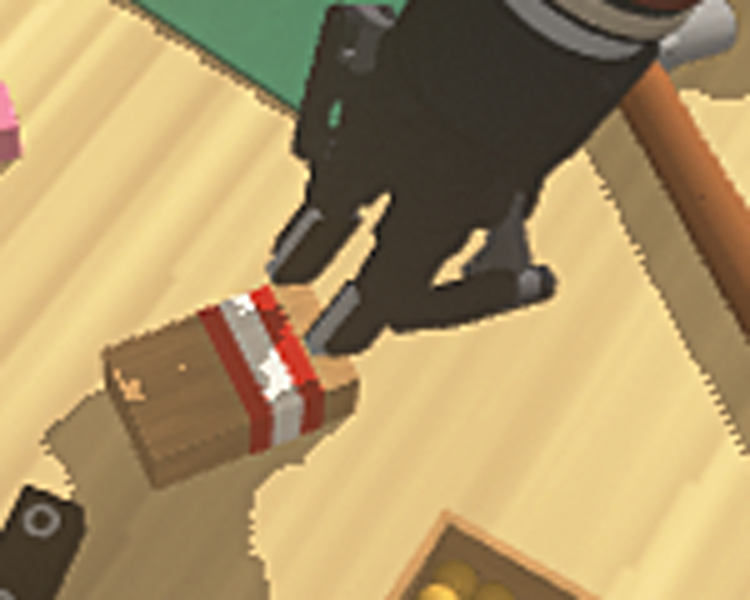

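```bash
sed -i 's/-=.022\*T/+=.015*T/' h.py; python3 - <<'E'
from h import *
e=np.array([.545,.839]);c=np.array([.623,-.072])
g=tips([*(c+.017*e),.009],.995,-.5);leg(cur(),g);print(g[:3,3])
E
```

```text
shift(cm, old axes) [0.29 0.01 3.86] rows>=1.0 | turn [-0.001 -0.    -0.005] rows>=0.0
[ 0.62834927 -0.06376884 -0.00416374]
```

Emit:
jog_arm(deltas=[[0, 0, 0, 0, 0, 0, 1], [0, 0, 0, 0, 0, 0, 1], [0, 0, 0, 0, 0, 0, 1], [0, 0, 0, 0, 0, 0, 1], [0, 0, 0, 0, 0, 0, 1], [0, 0, 0, 0, 0, 0, 1]])

```text
t: 5.22
tool_pos: [0.6371, -0.0504, 0.0312]
tool_rot: [2.495, 1.346, -0.636]
contact_force: [-0.5, 0.0, -0.4]
opening: 0.0854
```

Emit:
jog_arm(deltas=[[0, 0, 0, 0, 0, 1.2, 1], [0, 0, 0, 0, 0, 1.2, 1], [0, 0, 0, 0.1, 0, 1.3, 1], [0, 0, 0, 0, 0, 0, 1], [0, 0, 0, 0, 0, 0, 0.3], [0, 0, 0, 0, 0, 0, 0.3], [0, 0, 0, 0, 0, 0, 0.3], [0, 0, 0, 0, 0, 0, 0.3], [0, 0, 0, 0, 0, 0, 0.3], [0, 0, 0, 0, 0, 0, 0.3], [0, 0, 0, 0, 0, 0, 0.3]], grip_force=50)

```text
t: 6.13
tool_pos: [0.6288, -0.0643, -0.0009]
tool_rot: [2.494, 1.346, -0.633]
contact_force: [1.9, 1.6, 2.5]
opening: 0.0488
```

```bash
cat > pc.py <<'E'
from h import *
A=cur()
e=np.array([.545,.839,0]);obj=np.eye(4);obj[:3,1]=e;obj[:3,2]=[0,0,1];obj[:3,0]=np.cross(e,[0,0,1]);obj[:3,3]=[.623,-.072,.014]
G=np.linalg.inv(A)@obj;print("obj in tool",G[:3,3].round(4))
b=-.112;F=np.eye(4);by=np.array([-np.sin(b),np.cos(b),0]);F[:3,1]=[0,0,1];F[:3,2]=-by;F[:3,0]=np.cross(F[:3,1],F[:3,2]);F[:3,3]=[.487,.1015,.004+.042+.002]
T=F@np.linalg.inv(G);np.save("cart.npy",T);print(T[:3,3],T[:3,2])
u=up(A,.14);h=up(T,.1)
leg(A,u,"lift");m=u.copy();m[:3,3]=h[:3,3];leg(u,m,"move");leg(m,h,"turn");leg(h,T,"down")
E
python3 pc.py
```

```text
obj in tool [-0.0156 -0.0006 -0.0085]
[0.48931926 0.1162354  0.05760897] [ 0.0987423   0.87274387 -0.47786199]
lift shift(cm, old axes) [ -6.69   0.04 -12.3 ] rows>=3.5 | turn [0. 0. 0.] rows>=0.0
move shift(cm, old axes) [  5.63 -21.56  -5.24] rows>=5.7 | turn [0. 0. 0.] rows>=0.0
turn shift(cm, old axes) [0. 0. 0.] rows>=0.0 | turn [ 0.153  1.54  -0.493] rows>=13.5
down shift(cm, old axes) [-8.78  0.04  4.78] rows>=2.5 | turn [ 0. -0. -0.] rows>=0.0
```

Emit:
jog_arm(deltas=[[0, 0, 0, -1.67, 0.01, -3.08, 0.3], [0, 0, 0, -1.67, 0.01, -3.08, 0.3], [0, 0, 0, -1.67, 0.01, -3.08, 0.3], [0, 0, 0, -1.67, 0.01, -3.08, 0.3], [0, 0, 0, 0.94, -3.6, -0.87, 0.3], [0, 0, 0, 0.94, -3.6, -0.87, 0.3], [0, 0, 0, 0.94, -3.6, -0.87, 0.3], [0, 0, 0, 0.94, -3.6, -0.87, 0.3], [0, 0, 0, 0.94, -3.6, -0.87, 0.3], [0, 0, 0, 0.94, -3.6, -0.87, 0.3]], grip_force=70)

```text
t: 6.97
tool_pos: [0.4866, 0.1175, 0.1564]
tool_rot: [2.495, 1.346, -0.637]
contact_force: [0.6, 0.6, -1.3]
opening: 0.0484
```

Emit:
jog_arm(deltas=[[0.011, 0.11, -0.0352, 0, 0, 0, 0.3], [0.011, 0.11, -0.0352, 0, 0, 0, 0.3], [0.011, 0.11, -0.0352, 0, 0, 0, 0.3], [0.011, 0.11, -0.0352, 0, 0, 0, 0.3], [0.011, 0.11, -0.0352, 0, 0, 0, 0.3], [0.011, 0.11, -0.0352, 0, 0, 0, 0.3], [0.011, 0.11, -0.0352, 0, 0, 0, 0.3], [0, 0, 0, 0, 0, 0, 0.3]])

```text
t: 7.63
tool_pos: [0.4867, 0.1139, 0.155]
tool_rot: [-2.378, -1.632, -0.256]
contact_force: [0.4, -0.8, -3.4]
opening: 0.0482
```

Emit:
jog_arm(deltas=[[0.011, 0.11, -0.0352, 0, 0, 0, 0.3], [0.011, 0.11, -0.0352, 0, 0, 0, 0.3], [0.011, 0.11, -0.0352, 0, 0, 0, 0.3], [0.011, 0.11, -0.0352, 0, 0, 0, 0.3], [0.011, 0.11, -0.0352, 0, 0, 0, 0.3], [0.011, 0.11, -0.0352, 0, 0, 0, 0.3], [0.011, 0.11, -0.0352, 0, 0, 0, 0.3], [0, 0, 0, 0, 0, 0, 0.3], [0, 0, 0, 0, 0, 0, 0.3]])

```text
t: 8.38
tool_pos: [0.4876, 0.1165, 0.1549]
tool_rot: [-1.675, -1.48, -0.98]
contact_force: [0.4, 0.1, -1.8]
opening: 0.0487
```

```bash
python3 - <<'E'
from h import *
T=np.load("cart.npy");leg(cur(),up(T,.02),"to 20mm above");leg(up(T,.02),T,"down")
o=ctrl.get_obs();print(o["q"].round(3),o["tool_pos"],o["opening"])
f=grab("wrist");g=grab("scene");cv2.imwrite("pics/w4.png",np.hstack([cv2.resize(f[0],(400,300)),cv2.resize(g[0][80:300,220:520],(400,300))])[:,:,::-1])
E
```

```text
to 20mm above shift(cm, old axes) [-6.78  0.27  3.7 ] rows>=1.9 | turn [-0.004  0.002 -0.008] rows>=0.1
down shift(cm, old axes) [-1.76  0.01  0.96] rows>=0.5 | turn [ 0. -0. -0.] rows>=0.0
[-0.452 -0.049  2.102  0.973  1.61  -0.568] [0.48762046 0.11650008 0.15489376] 0.04867884947028496
```

View pics/w4.png

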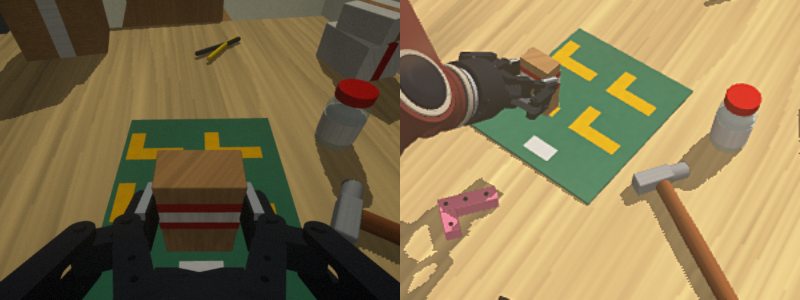

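Emit:
jog_arm(deltas=[[0, 0, -0.008, -2.26, 0.09, 1.23, 0.3], [0, 0, 0, -2.26, 0.09, 1.23, 0.3], [0, 0, 0, -2.26, 0.09, 1.23, 0.3], [0, 0, 0, -1.0, 0, 0.55, 0.3], [0, 0, 0, -0.6, 0, 0.33, 0.3], [0, 0, 0, -0.15, 0, 0.08, 0.3], [0, 0, 0, 0, 0, 0, 0.3], [0, 0, 0, 0, 0, 0, 0.3]])

```text
t: 9.15
tool_pos: [0.4921, 0.1161, 0.0612]
tool_rot: [-1.667, -1.495, -0.993]
contact_force: [0.2, -0.2, -1.6]
opening: 0.0478
```

```bash
python3 - <<'E'
from h import *
T=np.load("cart.npy");leg(cur(),T)
f=grab("wrist");C=cloud(f);cv2.imwrite("pics/w5.png",f[0][:,:,::-1])
S=np.zeros((480,640),bool);S[180:420,220:420]=1
P=C[S&(C[...,2]>.0865-.012)&(C[...,2]<.1)];print(P.mean(0),np.percentile(P[:,2],[5,50,95]))
P=C[S&(C[...,2]>.083)&(C[...,2]<.1)];print(cv2.minAreaRect((P[:,:2]*1000).astype(np.float32)))
E
```

```text
shift(cm, old axes) [-0.32 -0.28  0.15] rows>=0.1 | turn [-0.     0.001  0.008] rows>=0.1
[0.48990926 0.09132862 0.09099584] [0.07789747 0.09475001 0.09621284]
((489.940185546875, 90.26950073242188), (51.17417907714844, 69.31073760986328), 83.53425598144531)
```

Emit:
jog_arm(deltas=[[0, 0, 0, -0.25, -0.2, 0.14, 0.3], [0, 0, 0, -0.2, 0, 0.11, 0.3], [0, 0, 0, 0, 0, 0, 0.3], [0, 0, 0, 0, 0, 0, 0.3]])

```text
t: 9.53
tool_pos: [0.489, 0.1165, 0.0546]
tool_rot: [-1.667, -1.491, -0.991]
contact_force: [-0.6, 0.4, -2.3]
opening: 0.0485
```

```bash
python3 - <<'E'
from h import *
T=np.load("cart.npy");leg(cur(),T);print(ctrl.get_obs()["wrist_torque"],cur()[:3,3])
f=grab("wrist");C=cloud(f)
for r in range(215,420,12):print(r,C[r,318].round(4),f[0][r,318])
E
```

```text
shift(cm, old axes) [ 0.25  0.04 -0.17] rows>=0.1 | turn [-0.001 -0.     0.005] rows>=0.0
[-0.68890862  0.06507233 -0.00230914] [0.48896411 0.1165435  0.05460294]
215 [0.5003 0.2182 0.0037] [44 89 58]
227 [0.4991 0.2068 0.0032] [47 90 59]
239 [0.4978 0.1954 0.0034] [71 91 57]
251 [0.4884 0.1086 0.0898] [131  95  48]
263 [0.4879 0.104  0.0886] [130  95  52]
275 [0.4873 0.0983 0.0891] [132  98  53]
287 [0.4868 0.0933 0.0892] [139 102  56]
299 [0.4863 0.0887 0.0889] [130  96  51]
311 [0.4861 0.0875 0.0837] [71 50 30]
323 [0.4861 0.0876 0.0762] [74 55 34]
335 [0.4861 0.0877 0.0679] [73 16  7]
347 [0.486  0.0873 0.0598] [93 92 80]
359 [0.4861 0.0879 0.0491] [69 15  7]
371 [0.486  0.0875 0.0393] [63 48 27]
383 [0.486  0.0876 0.0274] [67 48 29]
395 [0.4859 0.0877 0.0145] [69 48 31]
407 [0.4858 0.0867 0.0027] [22 43 28]
419 [0.4852 0.081  0.0035] [24 44 28]
```

Emit:
jog_arm(deltas=[[0, 0, 0, -0.1, 0, 0.05, 0.3], [0, 0, 0, 0, 0, 0, 0.3], [0, 0, 0, 0, 0, 0, 0.7], [0, 0, 0, 0, 0, 0, 1], [0, 0, 0, 0, 0, 0, 1], [0, 0, 0, 0, 0, 0, 1], [0, 0, 0, 0, 0, -1.5, 1], [0, 0, 0, 0, 0, -3, 1], [0, 0, 0, 0, 0, -4, 1], [0, 0, 0, 0, 0, -4, 1], [0, 0, 0, 0, 0, 0, 1]])

```text
t: 10.5
tool_pos: [0.4801, 0.0015, 0.1173]
tool_rot: [-1.673, -1.497, -0.999]
contact_force: [0.8, 0.9, 0.9]
opening: 0.0852
```

```bash
python3 - <<'E'
from h import *
f=grab("wrist");C=cloud(f);P=C[(C[...,2]>.08)&(C[...,2]<.1)&(abs(C[...,0]-.487)<.06)&(abs(C[...,1]-.1)<.05)]
print(len(P),np.median(P[:,2]),P.mean(0),cv2.minAreaRect((P[:,:2]*1000).astype(np.float32)))
for b in brackets(grab("top"),amin=400):print(*b)
o=ctrl.get_obs();print(o["q"].round(3),o["tool_pos"])
E
```

```text
2674 0.08696650541409762 [0.48723417 0.09697959 0.08628742] ((487.6170959472656, 100.71752166748047), (30.58705711364746, 50.06476974487305), 83.9374771118164)
[372. 246.] 583 0.024 [ 0.60775 -0.19583  3.32528 -1.       0.     ]
[436. 252.] 520 0.024 [ 0.56309 -0.3667   0.97637  1.       0.     ]
[-0.656  0.103  2.031  0.861  1.697 -0.755] [0.47788353 0.00568956 0.11423352]
```

```bash
cat >> h.py <<'E'
def obj(x,y,yaw,h,z=.012):
    T=np.eye(4);c,s=np.cos(yaw),np.sin(yaw);T[:3,0]=[c,s,0];T[:3,1]=[-s*h,c*h,0];T[:3,2]=[0,0,h];T[:3,3]=[x,y,z];return T
def route(A,*Bs,names=()):
    """shift at old attitude, then turn, for each B"""
    for i,B in enumerate(Bs):
        leg(A,B,f"{i}");A=B
E
cat > s1.py <<'E'
import sys;from h import *
x,y,yaw=map(float,sys.argv[1:4]);O=obj(x,y,yaw,-1);ty=np.arctan2(O[1,1],O[0,1])
p=(O@[0,.033,0,1])[:2];g=tips([*p,.009],ty,-.5);A=cur();np.save("g1.npy",g)
u=A.copy();u[2,3]=.2;a=up(g,.13);m=u.copy();m[:3,3]=a[:3,3];
print("grasp",g[:3,3]);route(A,u,m,a,g)
E
python3 s1.py .6078 -.1958 3.325
```

```text
grasp [ 0.603093   -0.17042425 -0.00416374]
0 shift(cm, old axes) [ 7.53  0.03 -4.11] rows>=2.1 | turn [0. 0. 0.] rows>=0.0
1 shift(cm, old axes) [-14.25  14.41 -10.54] rows>=5.7 | turn [0. 0. 0.] rows>=0.0
2 shift(cm, old axes) [0. 0. 0.] rows>=0.0 | turn [ 0.096 -1.558 -0.315] rows>=13.3
3 shift(cm, old axes) [ 6.23  0.   11.41] rows>=3.2 | turn [0. 0. 0.] rows>=0.0
```

Emit:
jog_arm(deltas=[[0, 0, 0, 3.75, 0, -2.05, 1], [0, 0, 0, 3.75, 0, -2.05, 1], [0, 0, 0, -2.35, 2.4, -1.75, 1], [0, 0, 0, -2.35, 2.4, -1.75, 1], [0, 0, 0, -2.35, 2.4, -1.75, 1], [0, 0, 0, -2.35, 2.4, -1.75, 1], [0, 0, 0, -2.35, 2.4, -1.75, 1], [0, 0, 0, -2.35, 2.4, -1.75, 1]])

```text
t: 11.27
tool_pos: [0.6026, -0.1668, 0.1209]
tool_rot: [-1.665, -1.49, -0.99]
contact_force: [0.9, -0.1, 0.2]
opening: 0.0853
```

Emit:
jog_arm(deltas=[[0.007, -0.1113, -0.0225, 0, 0, 0, 1], [0.007, -0.1113, -0.0225, 0, 0, 0, 1], [0.007, -0.1113, -0.0225, 0, 0, 0, 1], [0.007, -0.1113, -0.0225, 0, 0, 0, 1], [0.007, -0.1113, -0.0225, 0, 0, 0, 1], [0.007, -0.1113, -0.0225, 0, 0, 0, 1], [0.007, -0.1113, -0.0225, 0, 0, 0, 1], [0, 0, 0, 0, 0, 0, 1]])

```text
t: 11.93
tool_pos: [0.6027, -0.163, 0.1239]
tool_rot: [-2.034, -2.146, -0.359]
contact_force: [0.6, 1.3, 0.4]
opening: 0.0853
```

Emit:
jog_arm(deltas=[[0.007, -0.1113, -0.0225, 0, 0, 0, 1], [0.007, -0.1113, -0.0225, 0, 0, 0, 1], [0.007, -0.1113, -0.0225, 0, 0, 0, 1], [0.007, -0.1113, -0.0225, 0, 0, 0, 1], [0.007, -0.1113, -0.0225, 0, 0, 0, 1], [0.007, -0.1113, -0.0225, 0, 0, 0, 1], [0.007, -0.1113, -0.0225, 0, 0, 0, 1], [0, 0, 0, 0, 0, 0, 1], [0, 0, 0, 0, 0, 0, 1]])

```text
t: 12.68
tool_pos: [0.6006, -0.1655, 0.1198]
tool_rot: [1.74, 2.107, -0.448]
contact_force: [0.3, -0.6, -1.2]
opening: 0.0854
```

```bash
python3 - <<'E'
from h import *
g=np.load("g1.npy");leg(cur(),g);o=ctrl.get_obs();print(o["q"].round(3),o["tool_pos"])
for b in brackets(grab("wrist"),amin=1500):print(*b)
E
```

```text
shift(cm, old axes) [ 5.4   0.26 11.17] rows>=3.1 | turn [-0.006 -0.007  0.008] rows>=0.1
[-0.177  0.058  1.836 -0.516  1.123 -0.169] [ 0.60062214 -0.1655029   0.11983544]
[529. 174.] 6002 0.0282 [ 7.06840e-01 -1.85660e-01  1.15637e+00 -1.00000e+00  1.90000e-04]
[287. 183.] 6586 0.0233 [ 0.60887 -0.19327  3.34126 -1.       0.     ]
[114. 250.] 4216 0.0235 [ 0.4754  -0.26278  4.67484 -1.       0.     ]
[250. 307.] 2753 0.0233 [ 0.56035 -0.36007  0.86109  1.       0.     ]
```

Emit:
jog_arm(deltas=[[0, 0, 0.008, 1.25, 0.26, 2.6, 1], [0, 0, 0, 1.25, 0, 2.6, 1], [0, 0, 0, 1.25, 0, 2.6, 1], [0, 0, 0, 1.25, 0, 2.6, 1], [0, 0, 0, 0.4, 0, 0.77, 1], [0, 0, 0, 0, 0, 0, 1], [0, 0, 0, 0, 0, 0, 0.1], [0, 0, 0, 0, 0, 0, 0.1], [0, 0, 0, 0, 0, 0, 0.1], [0, 0, 0, 0, 0, 0, 0.1], [0, 0, 0, 0, 0, 0, 0.1], [0, 0, 0, 0, 0, 0, 0.1]], grip_force=60)

```text
t: 13.73
tool_pos: [0.607, -0.1729, 0.0009]
tool_rot: [1.746, 2.089, -0.442]
contact_force: [-0.6, -0.1, 6.6]
opening: 0.0223
```

Emit:
jog_arm(deltas=[[0, 0, 0, 0, 0, 0, 0.1], [0, 0, 0, 0, 0, 0, 0.1], [0, 0, 0, 0, 0, 0, 0.1], [0, 0, 0, 0, 0, 0, 0.1]])

```text
t: 14.07
tool_pos: [0.607, -0.1729, 0.0009]
tool_rot: [1.746, 2.09, -0.443]
contact_force: [-1.0, 1.1, 5.7]
opening: 0.0221
```

```bash
cat > s1b.py <<'E'
import sys;from h import *
x,y,yaw,sx,sy=map(float,sys.argv[1:6]);O=obj(x,y,yaw,-1);A=cur();G=np.linalg.inv(A)@O
print("obj in tool",G[:3,3].round(4),"open",ctrl.get_obs()["opening"])
R90=A[:3,:3]@R.from_euler("y",np.pi/2).as_matrix()@A[:3,:3].T
F=np.eye(4);F[:3,:3]=R90@O[:3,:3];F[:3,3]=[sx,sy,.013];print("stand axes y,z",F[:3,1].round(2),F[:3,2].round(2))
T=F@np.linalg.inv(G);np.save("F1.npy",F);np.save("T1.npy",T)
u=up(A,.12);h=up(T,.06);m=u.copy();m[:3,3]=h[:3,3];print(T[:3,3]);route(A,u,m,h,T)
E
python3 s1b.py .6083 -.1945 3.325 .62 -.05
```

```text
obj in tool [-0.0242 -0.0025  0.0005] open 0.02205786829507487
stand axes y,z [-0.01 -0.    1.  ] [-0.18  0.98 -0.  ]
[ 0.62044317 -0.03861431  0.03448127]
0 shift(cm, old axes) [ -5.75   0.03 -10.54] rows>=3.0 | turn [0. 0. 0.] rows>=0.0
1 shift(cm, old axes) [12.66  3.72 -3.89] rows>=3.4 | turn [0. 0. 0.] rows>=0.0
2 shift(cm, old axes) [0. 0. 0.] rows>=0.0 | turn [0.    1.571 0.   ] rows>=13.1
3 shift(cm, old axes) [-5.27 -0.01  2.87] rows>=1.5 | turn [0. 0. 0.] rows>=0.0
```

Emit:
jog_arm(deltas=[[0, 0, 0, -1.92, 0.01, -3.5, 0.1], [0, 0, 0, -1.92, 0.01, -3.5, 0.1], [0, 0, 0, -1.92, 0.01, -3.5, 0.1], [0, 0, 0, 3.17, 0.93, -0.97, 0.1], [0, 0, 0, 3.17, 0.93, -0.97, 0.1], [0, 0, 0, 3.17, 0.93, -0.97, 0.1], [0, 0, 0, 3.17, 0.93, -0.97, 0.1]])

```text
t: 14.65
tool_pos: [0.6193, -0.0372, 0.0922]
tool_rot: [1.749, 2.091, -0.443]
contact_force: [-0.3, -0.5, -2.3]
opening: 0.0223
```

Emit:
jog_arm(deltas=[[0, 0.1122, 0, 0, 0, 0, 0.1], [0, 0.1122, 0, 0, 0, 0, 0.1], [0, 0.1122, 0, 0, 0, 0, 0.1], [0, 0.1122, 0, 0, 0, 0, 0.1], [0, 0.1122, 0, 0, 0, 0, 0.1], [0, 0.1122, 0, 0, 0, 0, 0.1], [0, 0.1122, 0, 0, 0, 0, 0.1], [0, 0, 0, 0, 0, 0, 0.1]])

```text
t: 15.32
tool_pos: [0.6194, -0.042, 0.091]
tool_rot: [-1.869, -2.226, -0.271]
contact_force: [-0.4, -1.0, -1.1]
opening: 0.0219
```

Emit:
jog_arm(deltas=[[0, 0.1122, 0, 0, 0, 0, 0.1], [0, 0.1122, 0, 0, 0, 0, 0.1], [0, 0.1122, 0, 0, 0, 0, 0.1], [0, 0.1122, 0, 0, 0, 0, 0.1], [0, 0.1122, 0, 0, 0, 0, 0.1], [0, 0.1122, 0, 0, 0, 0, 0.1], [0, 0.1122, 0, 0, 0, 0, 0.1], [0, 0, 0, 0, 0, 0, 0.1], [0, 0, 0, 0, 0, 0, 0.1]])

```text
t: 16.07
tool_pos: [0.6186, -0.0381, 0.0899]
tool_rot: [-1.401, -1.672, -0.828]
contact_force: [0.2, 0.1, -1.6]
opening: 0.0224
```

```bash
python3 - <<'E'
from h import *
T=np.load("T1.npy");leg(cur(),up(T,.01));leg(up(T,.01),T);o=ctrl.get_obs();print(o["q"].round(3),o["tool_pos"],o["opening"])
f=grab("wrist");g=grab("scene");cv2.imwrite("pics/w6.png",np.hstack([cv2.resize(f[0],(400,300)),cv2.resize(g[0][150:370,200:500],(400,300))])[:,:,::-1])
E
```

```text
shift(cm, old axes) [-4.03  0.19  2.09] rows>=1.1 | turn [-0.003 -0.001 -0.006] rows>=0.1
 shift(cm, old axes) [-0.88 -0.    0.48] rows>=0.3 | turn [0. 0. 0.] rows>=0.0
[-0.517  0.562  1.492  0.776  1.853 -0.782] [ 0.61857417 -0.03809454  0.0898691 ] 0.022444189652408745
```

View pics/w6.png

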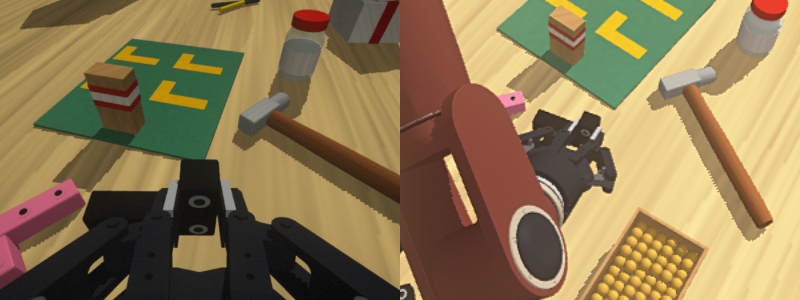

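Emit:
jog_arm(deltas=[[0, 0, 0, -2.2, 0.19, 1.15, 0.1], [0, 0, 0, -1.8, 0, 0.95, 0.1], [0, 0, 0, -0.7, 0, 0.37, 0.1], [0, 0, 0, -0.2, 0, 0.1, 0.1], [0, 0, 0, 0, 0, 0, 0.1], [0, 0, 0, 0, 0, 0, 0.1]])

```text
t: 16.67
tool_pos: [0.6224, -0.0391, 0.0387]
tool_rot: [-1.399, -1.677, -0.833]
contact_force: [0.4, 0.3, -1.1]
opening: 0.0224
```

```bash
python3 - <<'E'
from h import *
T=np.load("T1.npy");leg(cur(),T);o=ctrl.get_obs();print(o["tool_pos"],o["contact_force"])
f=grab("wrist");C=cloud(f);P=C[(f[0].max(-1)<70)&(C[...,2]<.09)&(abs(C[...,0]-.575)<.035)&(abs(C[...,1]+.05)<.05)&(C[...,2]>-.01)]
print(len(P),np.percentile(P,[2,50,98],axis=0).round(4))
E
```

```text
shift(cm, old axes) [-0.33 -0.18  0.27] rows>=0.1 | turn [-0.  0.  0.] rows>=0.0
[ 0.62238532 -0.03909843  0.03866803] [ 0.39448648  0.25853431 -1.06958229]
7288 [[ 0.5504 -0.0994  0.0231]
 [ 0.5804 -0.0664  0.0286]
 [ 0.6091 -0.0484  0.0817]]
```

Emit:
jog_arm(deltas=[[0, 0, 0, -0.2, -0.1, 0.11, 0.1], [0, 0, 0, -0.2, 0, 0.11, 0.1], [0, 0, 0, 0, 0, 0, 0.1], [0, 0, 0, 0, 0, 0, 0.1]])

```text
t: 17.05
tool_pos: [0.6214, -0.0398, 0.0349]
tool_rot: [-1.397, -1.676, -0.835]
contact_force: [-0.6, -1.8, 5.4]
opening: 0.0225
```

```bash
python3 - <<'E'
from h import *
T=np.load("T1.npy");leg(cur(),T);o=ctrl.get_obs();print(o["tool_pos"],o["contact_force"])
f=grab("wrist");C=cloud(f);P=C[(f[0].max(-1)<70)&(C[...,2]<.05)&(abs(C[...,0]-.575)<.035)&(abs(C[...,1]+.05)<.05)&(C[...,2]>.015)]
print(len(P),np.percentile(P,[2,50,98],axis=0).round(4))
E
```

```text
shift(cm, old axes) [ 0.03 -0.07  0.13] rows>=0.0 | turn [ 0.    -0.003  0.   ] rows>=0.0
[ 0.62137163 -0.03979953  0.03485633] [-0.58869352 -1.80539872  5.39674469]
4994 [[ 0.5486 -0.076   0.02  ]
 [ 0.5686 -0.0623  0.0243]
 [ 0.5908 -0.0485  0.0256]]
```

Emit:
jog_arm(deltas=[[0, 0, 0, 0, 0, 0, 0.6], [0, 0, 0, 0, 0, 0, 1], [0, 0, 0, 0, 0, 0, 1], [0, 0, 0, 0, 0, 0, 1], [0, 0, 0, 0, 0, 0, 1], [0, 0, 0, 0, 0, -2, 1], [0, 0, 0, 0, 0, -3, 1], [0, 0, 0, 0, 0, -4, 1], [0, 0, 0, 0, 0, -3, 1], [0, 0, 0, 0, 0, 0, 1]])

```text
t: 17.93
tool_pos: [0.6419, -0.1487, 0.0935]
tool_rot: [-1.405, -1.681, -0.837]
contact_force: [1.3, -0.6, 0.7]
opening: 0.0859
```

```bash
cat > s2.py <<'E'
import sys;from h import *
F=np.load("F1.npy");f=grab("wrist");C=cloud(f)
# long-arm top and short-arm top as seen
far=F[:3,3]+.045*F[:3,0]; q=F.copy()
P=(C-F[:3,3])@F[:3,:3]
m=(f[0].max(-1)<75)&(abs(P[...,1])<.06)&(P[...,1]>-.004)&(P[...,0]>-.03)&(P[...,0]<.1)&(abs(P[...,2])<.03);print("pts",m.sum(),"obj-frame x,y,z pct",np.percentile(P[m],[1,50,99],axis=0).round(4).tolist())
t=m&(P[...,1]>.04);print("short top x,z:",np.percentile(P[t],[2,98],axis=0).round(4).tolist() if t.sum()>20 else t.sum())
A=cur();hx=-F[:3,2] if 0 else A[:3,0];yaw=float(sys.argv[1]);h=np.array([np.cos(yaw),np.sin(yaw),0])
dx,dz=float(sys.argv[2]),float(sys.argv[3]);c=F@[dx,0,dz,1]
tip=c[:3]-.004*h;tip[2]=.037;g=tips(tip,yaw,-.8);np.save("g2.npy",g)
a=g.copy();a[:3,3]-=.09*g[:3,2];a[2,3]+=.03;u=A.copy();u[2,3]=.16;m=u.copy();m[:3,3]=a[:3,3];print(g[:3,3],a[:3,3]);route(A,u,m,a,g)
E
python3 s2.py 1.754 0 0
```

```text
pts 5609 obj-frame x,y,z pct [[-0.0144, -0.0034, -0.0154], [0.0165, 0.0107, -0.0132], [0.0728, 0.0468, 0.0078]]
short top x,z: [[-0.0146, 0.0405, -0.0147], [0.0077, 0.0471, 0.0077]]
[ 0.62268905 -0.06451333  0.0265494 ] [ 0.6109271  -0.00103172  0.119253  ]
0 shift(cm, old axes) [ 5.98  0.03 -3.28] rows>=1.7 | turn [0. 0. 0.] rows>=0.0
1 shift(cm, old axes) [ 3.56 -0.43 14.96] rows>=3.8 | turn [0. 0. 0.] rows>=0.0
2 shift(cm, old axes) [0. 0. 0.] rows>=0.0 | turn [ 0.006 -1.869 -0.008] rows>=15.6
3 shift(cm, old axes) [ 2.15  0.   11.09] rows>=2.8 | turn [0. 0. 0.] rows>=0.0
```

Emit:
jog_arm(deltas=[[0, 0, 0, 3, 0, -1.64, 1], [0, 0, 0, 3, 0, -1.64, 1], [0, 0, 0, 0.9, -0.1, 3.74, 1], [0, 0, 0, 0.9, -0.1, 3.74, 1], [0, 0, 0, 0.9, -0.1, 3.74, 1], [0, 0, 0, 0.9, -0.1, 3.74, 1]])

```text
t: 18.48
tool_pos: [0.6076, 0.0049, 0.117]
tool_rot: [-1.399, -1.673, -0.831]
contact_force: [0.5, 0.1, -0.6]
opening: 0.0852
```

Emit:
jog_arm(deltas=[[0, -0.117, 0, 0, 0, 0, 1], [0, -0.117, 0, 0, 0, 0, 1], [0, -0.117, 0, 0, 0, 0, 1], [0, -0.117, 0, 0, 0, 0, 1], [0, -0.117, 0, 0, 0, 0, 1], [0, -0.117, 0, 0, 0, 0, 1], [0, -0.117, 0, 0, 0, 0, 1], [0, -0.117, 0, 0, 0, 0, 1]])

```text
t: 19.15
tool_pos: [0.6084, 0.0031, 0.1183]
tool_rot: [-1.947, -2.333, -0.129]
contact_force: [-0.0, -0.2, -0.4]
opening: 0.0854
```

Emit:
jog_arm(deltas=[[0, -0.117, 0, 0, 0, 0, 1], [0, -0.117, 0, 0, 0, 0, 1], [0, -0.117, 0, 0, 0, 0, 1], [0, -0.117, 0, 0, 0, 0, 1], [0, -0.117, 0, 0, 0, 0, 1], [0, -0.117, 0, 0, 0, 0, 1], [0, -0.117, 0, 0, 0, 0, 1], [0, -0.117, 0, 0, 0, 0, 1], [0, 0, 0, 0, 0, 0, 1], [0, 0, 0, 0, 0, 0, 1]])

```text
t: 19.98
tool_pos: [0.607, 0.0038, 0.1153]
tool_rot: [1.566, 1.885, -0.666]
contact_force: [0.3, 0.9, 0.2]
opening: 0.0859
```

```bash
python3 s2.py 1.754 -.003 -.003; python3 - <<'E'
from h import *
leg(cur(),np.load("g2.npy"),"direct");print(ctrl.get_obs()["q"].round(3))
E
```

```text
pts 6329 obj-frame x,y,z pct [[-0.0146, -0.0034, -0.0124], [0.0144, 0.0108, 0.0093], [0.0731, 0.0468, 0.0112]]
short top x,z: [[-0.0146, 0.0404, -0.0104], [0.0078, 0.047, 0.011]]
[ 0.6261812  -0.06692259  0.0265494 ] [ 0.61441925 -0.00344098  0.119253  ]
0 shift(cm, old axes) [-3.07 -0.01 -3.  ] rows>=1.1 | turn [0. 0. 0.] rows>=0.0
1 shift(cm, old axes) [2.39 0.52 3.38] rows>=1.0 | turn [0. 0. 0.] rows>=0.0
2 shift(cm, old axes) [0. 0. 0.] rows>=0.0 | turn [-0.004 -0.003 -0.   ] rows>=0.0
3 shift(cm, old axes) [ 2.15  0.   11.09] rows>=2.8 | turn [0. 0. 0.] rows>=0.0
direct shift(cm, old axes) [ 1.44  0.55 11.47] rows>=2.9 | turn [-0.004 -0.003 -0.   ] rows>=0.0
[ 0.231  0.198  1.787 -0.829  1.322  0.335]
```

Emit:
jog_arm(deltas=[[0, 0, 0, 1.44, 0.55, 0, 1], [0, 0, 0, 0, 0, 3.6, 1], [0, 0, 0, 0, 0, 3.6, 1], [0, 0, 0, 0, 0, 3, 1], [0, 0, 0, 0, 0, 1.2, 1], [0, 0, 0, 0, 0, 0, 1], [0, 0, 0, 0, 0, 0, 1]])

```text
t: 20.62
tool_pos: [0.6275, -0.0679, 0.0294]
tool_rot: [1.571, 1.877, -0.662]
contact_force: [0.8, -0.2, 0.9]
opening: 0.0854
```

Emit:
jog_arm(deltas=[[0, 0, 0, 0, 0, 0, 0.1], [0, 0, 0, 0, 0, 0, 0.1], [0, 0, 0, 0, 0, 0, 0.1], [0, 0, 0, 0, 0, 0, 0.1], [0, 0, 0, 0, 0, 0, 0.1], [0, 0, 0, 0, 0, 0, 0.1], [0, 0, 0, 0, 0, 0, 0.1], [0, 0, 0, 0, 0, 0, 0.1], [0, 0, 0, 0, 0, 0, 0.1]])

```text
t: 21.37
tool_pos: [0.6277, -0.0668, 0.0293]
tool_rot: [1.569, 1.878, -0.661]
contact_force: [-1.0, 3.3, 5.5]
opening: 0.0229
```

```bash
cat > s2b.py <<'E'
import sys;from h import *
dx,dz,ang,sx,sy=map(float,sys.argv[1:6]);O=np.load("F1.npy")@np.array([[1,0,0,dx],[0,1,0,0],[0,0,1,dz],[0,0,0,1.]]);O[2,3]=.012;A=cur();G=np.linalg.inv(A)@O
print("obj in tool",G[:3,3].round(4),"open",ctrl.get_obs()["opening"])
F=np.eye(4);F[:3,:3]=A[:3,:3]@R.from_euler("y",ang).as_matrix()@A[:3,:3].T@O[:3,:3];F[:3,3]=[sx,sy,0]
V=np.array([[a,b,c,1] for a,b in L for c in(-.012,.012)])@F.T;F[2,3]=.001-V[:,2].min()
T=F@np.linalg.inv(G);np.save("T2.npy",T);print("axes y,z",F[:3,1].round(2),F[:3,2].round(2),"tip z",(T@[0,0,-.015,1])[2],(T@[-.011,0,-.015,1])[2])
u=up(A,.1);h=up(T,.05);m=u.copy();m[:3,3]=h[:3,3];print(T[:3,3]);route(A,u,m,h,T)
E
python3 s2b.py -.003 -.002 1.4 .62 -.05
```

```text
obj in tool [ 0.0235 -0.0016  0.0006] open 0.0229414774431715
axes y,z [ 0.17 -0.97  0.17] [-0.03  0.17  0.99] tip z 0.014798289371090805 0.00857914577623875
[ 0.62510951 -0.06911355  0.00242581]
0 shift(cm, old axes) [-7.17  0.01 -6.97] rows>=2.5 | turn [0. 0. 0.] rows>=0.0
1 shift(cm, old axes) [ 5.38 -0.31  5.49] rows>=1.9 | turn [0. 0. 0.] rows>=0.0
2 shift(cm, old axes) [0. 0. 0.] rows>=0.0 | turn [-0.   1.4 -0. ] rows>=11.7
3 shift(cm, old axes) [-2.83 -0.01  4.12] rows>=1.2 | turn [0. 0. 0.] rows>=0.0
```

Emit:
jog_arm(deltas=[[0, 0, 0, -2.2, 0, -2.1, 0.1], [0, 0, 0, -2.2, 0, -2.1, 0.1], [0, 0, 0, 0, 0, 0, 0.1]])

```text
t: 21.62
tool_pos: [0.6307, -0.0678, 0.0954]
tool_rot: [1.569, 1.872, -0.654]
contact_force: [1.6, 0.9, -0.1]
opening: 0.023
```

Emit:
jog_arm(deltas=[[0, 0.1167, 0, 0, 0, 0, 0.1], [0, 0.1167, 0, 0, 0, 0, 0.1], [0, 0.1167, 0, 0, 0, 0, 0.1], [0, 0.1167, 0, 0, 0, 0, 0.1], [0, 0.1167, 0, 0, 0, 0, 0.1], [0, 0.1167, 0, 0, 0, 0, 0.1], [0, 0.1167, 0, 0, 0, 0, 0.1], [0, 0.1167, 0, 0, 0, 0, 0.1], [0, 0.1167, 0, 0, 0, 0, 0.1], [0, 0.1167, 0, 0, 0, 0, 0.1], [0, 0.1167, 0, 0, 0, 0, 0.1], [0, 0.1167, 0, 0, 0, 0, 0.1]])

```text
t: 22.62
tool_pos: [0.6274, -0.0687, 0.0894]
tool_rot: [-1.686, -2.016, -0.528]
contact_force: [0.4, 1.8, -0.7]
opening: 0.0225
```

Emit:
jog_arm(deltas=[[0, 0, 0, 0, 0, 0, 0.1], [0, 0, 0, 0, 0, 0, 0.1]])

```text
t: 22.78
tool_pos: [0.6263, -0.0689, 0.0867]
tool_rot: [-1.69, -2.015, -0.52]
contact_force: [0.2, 0.1, -1.5]
opening: 0.0229
```

```bash
python3 - <<'E'
from h import *
leg(cur(),np.load("T2.npy"));o=ctrl.get_obs();print(o["opening"],o["tool_pos"],o["contact_force"])
E
```

```text
shift(cm, old axes) [-4.77 -0.09  6.95] rows>=2.1 | turn [-0.002 -0.001 -0.005] rows>=0.0
0.022864376101201716 [ 0.62628544 -0.06888492  0.08672378] [ 0.20681246  0.0502323  -1.49359317]
```

Emit:
jog_arm(deltas=[[0, 0, 0, -1.9, -0.09, 2.8, 0.1], [0, 0, 0, -1.9, 0, 2.8, 0.1], [0, 0, 0, -0.8, 0, 1.1, 0.1], [0, 0, 0, -0.3, 0, 0.4, 0.1], [0, 0, 0, 0, 0, 0, 0.1], [0, 0, 0, 0, 0, 0, 0.1]])

```text
t: 23.28
tool_pos: [0.6276, -0.068, 0.0045]
tool_rot: [-1.688, -2.022, -0.524]
contact_force: [0.8, -0.3, -0.9]
opening: 0.0226
```

Emit:
jog_arm(deltas=[[0, 0, 0, 0, 0, 0, 0.6], [0, 0, 0, 0, 0, 0, 1], [0, 0, 0, 0, 0, 0, 1], [0, 0, 0, 0, 0, 0, 1], [0, 0, 0, 0, 0, 0, 1], [0, 0, 0, 0, 0, -2, 1], [0, 0, 0, 0, 0, -3, 1], [0, 0, 0, 0, 0, -4, 1], [0, 0, 0, 0, 0, -3, 1], [0, 0, 0, 0, 0, 0, 1], [0, 0, 0, 0, 0, 0, 1]])

```text
t: 24.2
tool_pos: [0.6401, -0.1367, 0.1044]
tool_rot: [-1.69, -2.023, -0.526]
contact_force: [-1.1, -1.1, -0.8]
opening: 0.0853
```

```bash
python3 - <<'E'
from h import *
print(cur()[:3,3],ctrl.get_obs()["q"].round(2))
for n in("wrist","top"):
  for b in brackets(grab(n),amin=1500 if n=="wrist" else 400):print(*b)
E
```

```text
[ 0.64006662 -0.13670965  0.10442572] [-0.52  0.43  1.45  0.45  1.66 -0.75]
[531.  76.] 6728 0.0215 [ 7.62010e-01  1.03170e-01  5.14849e+00 -1.00000e+00  6.30000e-04]
[284. 200.] 6316 0.0233 [ 0.62477 -0.05224  3.32446  1.       0.     ]
[563. 244.] 743 0.0235 [ 5.7646e-01 -6.6246e-01  6.1723e-01  1.0000e+00  2.1000e-04]
[317. 237.] 565 0.0239 [ 0.62473 -0.05246  3.32428  1.       0.     ]
```

```bash
cat > pk.py <<'E'
import sys;from h import *
x,y,yaw=map(float,sys.argv[1:4]);s=float(sys.argv[4]);O=obj(x,y,yaw,1);p=(O@[float(sys.argv[5]) if len(sys.argv)>5 else .03,0,0,1])[:2]
g=tips([*p,.006],yaw+(np.pi if s<0 else 0));np.save("gp.npy",g);A=cur();u=A.copy();u[2,3]=max(.15,A[2,3]);a=up(g,.11);m=u.copy();m[:3,3]=a[:3,3];print(g[:3,3]);route(A,u,m,a,g)
E
cat > pl.py <<'E'
import sys;from h import *
x,y,yaw,mx,my=map(float,sys.argv[1:6]);O=obj(x,y,yaw,1);A=np.load("gp.npy") if "-g" in sys.argv else cur();G=np.linalg.inv(A)@O
F=obj(mx,my,-.112,1,.017);T=F@np.linalg.inv(G);np.save("T3.npy",T);A=cur()
print("open",ctrl.get_obs()["opening"],"T",T[:3,3]);u=up(A,.14);h=up(T,.1);m=u.copy();m[:3,3]=h[:3,3];route(A,u,m,h,T)
E
python3 pk.py .6248 -.0523 3.324 -1
```

```text
[ 0.5952977  -0.05774193 -0.009     ]
0 shift(cm, old axes) [ 2.79 -0.01 -4.05] rows>=1.2 | turn [0. 0. 0.] rows>=0.0
1 shift(cm, old axes) [ 4.06 -2.81  8.75] rows>=2.5 | turn [0. 0. 0.] rows>=0.0
2 shift(cm, old axes) [0. 0. 0.] rows>=0.0 | turn [-0.472 -0.471  1.515] rows>=13.8
3 shift(cm, old axes) [ 0.  0. 11.] rows>=2.8 | turn [0. 0. 0.] rows>=0.0
```

Emit:
jog_arm(deltas=[[0, 0, 0, 1.4, 0, -2.05, 1], [0, 0, 0, 1.4, 0, -2.05, 1], [0, 0, 0, 1.35, -0.94, 2.9, 1], [0, 0, 0, 1.35, -0.94, 2.9, 1], [0, 0, 0, 1.35, -0.94, 2.9, 1]])

```text
t: 24.72
tool_pos: [0.5947, -0.0571, 0.101]
tool_rot: [-1.686, -2.018, -0.522]
contact_force: [0.3, 0.8, -1.2]
opening: 0.0851
```

Emit:
jog_arm(deltas=[[-0.0337, -0.0336, 0.1082, 0, 0, 0, 1], [-0.0337, -0.0336, 0.1082, 0, 0, 0, 1], [-0.0337, -0.0336, 0.1082, 0, 0, 0, 1], [-0.0337, -0.0336, 0.1082, 0, 0, 0, 1], [-0.0337, -0.0336, 0.1082, 0, 0, 0, 1], [-0.0337, -0.0336, 0.1082, 0, 0, 0, 1], [-0.0337, -0.0336, 0.1082, 0, 0, 0, 1]])

```text
t: 25.3
tool_pos: [0.5941, -0.0575, 0.1002]
tool_rot: [-2.563, -1.304, -0.298]
contact_force: [-0.3, 0.3, 0.4]
opening: 0.0854
```

Emit:
jog_arm(deltas=[[-0.0337, -0.0336, 0.1082, 0, 0, 0, 1], [-0.0337, -0.0336, 0.1082, 0, 0, 0, 1], [-0.0337, -0.0336, 0.1082, 0, 0, 0, 1], [-0.0337, -0.0336, 0.1082, 0, 0, 0, 1], [-0.0337, -0.0336, 0.1082, 0, 0, 0, 1], [-0.0337, -0.0336, 0.1082, 0, 0, 0, 1], [-0.0337, -0.0336, 0.1082, 0, 0, 0, 1], [0, 0, 0, 0, 0, 0, 1], [0, 0, 0, 0, 0, 0, 1]])

```text
t: 26.05
tool_pos: [0.5948, -0.0574, 0.1007]
tool_rot: [-3.126, -0.294, 0.001]
contact_force: [-0.1, -0.2, -0.1]
opening: 0.0854
```

```bash
python3 - <<'E'
from h import *
leg(cur(),np.load("gp.npy"));o=ctrl.get_obs();print(o["q"].round(2))
E
```

```text
shift(cm, old axes) [ 0.04  0.07 10.97] rows>=2.7 | turn [-0.002  0.001  0.005] rows>=0.0
[-0.22  0.09  1.78  0.    1.28  1.16]
```

Emit:
jog_arm(deltas=[[0, 0, 0, 0.04, 0.07, 3.6, 1], [0, 0, 0, 0, 0, 3.6, 1], [0, 0, 0, 0, 0, 2.7, 1], [0, 0, 0, 0, 0, 0.8, 1], [0, 0, 0, 0, 0, 0, 1], [0, 0, 0, 0, 0, 0, 0.1], [0, 0, 0, 0, 0, 0, 0.1], [0, 0, 0, 0, 0, 0, 0.1], [0, 0, 0, 0, 0, 0, 0.1], [0, 0, 0, 0, 0, 0, 0.1], [0, 0, 0, 0, 0, 0, 0.1], [0, 0, 0, 0, 0, 0, 0.1]])

```text
t: 27.05
tool_pos: [0.5982, -0.0597, -0.0024]
tool_rot: [3.128, 0.286, 0.008]
contact_force: [-1.3, 0.1, 7.0]
opening: 0.0226
```

Emit:
jog_arm(deltas=[[0, 0, 0, 0, 0, 0, 0.1], [0, 0, 0, 0, 0, 0, 0.1], [0, 0, 0, 0, 0, 0, 0.1]])

```text
t: 27.3
tool_pos: [0.5982, -0.0597, -0.0024]
tool_rot: [3.128, 0.287, 0.008]
contact_force: [-1.2, 0.5, 6.4]
opening: 0.0222
```

```bash
python3 pl.py .6248 -.0523 3.324 .5268 .2779
```

```text
open 0.022155526306712598 T [0.55436841 0.27722924 0.00262754]
0 shift(cm, old axes) [  0.07   0.02 -14.  ] rows>=3.5 | turn [0. 0. 0.] rows>=0.0
1 shift(cm, old axes) [  1.79 -33.93   3.46] rows>=8.5 | turn [0. 0. 0.] rows>=0.0
2 shift(cm, old axes) [0. 0. 0.] rows>=0.0 | turn [ 0.013  0.004 -2.847] rows>=23.7
3 shift(cm, old axes) [-0.05 -0.01 10.  ] rows>=2.5 | turn [0. 0. 0.] rows>=0.0
```

Emit:
jog_arm(deltas=[[0, 0, 0, 0, 0, -3.5, 0.1], [0, 0, 0, 0, 0, -3.5, 0.1], [0, 0, 0, 0, 0, -3.5, 0.1], [0, 0, 0, 0.2, -3.77, -0.3, 0.1], [0, 0, 0, 0.2, -3.77, 0, 0.1], [0, 0, 0, 0.2, -3.77, 0, 0.1], [0, 0, 0, 0.2, -3.77, 0, 0.1], [0, 0, 0, 0.2, -3.77, 0, 0.1], [0, 0, 0, 0.2, -3.77, 0, 0.1], [0, 0, 0, 0.2, -3.77, 0, 0.1], [0, 0, 0, 0.2, -3.77, 0, 0.1], [0, 0, 0, 0.2, -3.77, 0, 0.1]])

```text
t: 28.3
tool_pos: [0.5517, 0.2792, 0.1033]
tool_rot: [3.128, 0.287, 0.002]
contact_force: [0.6, -0.2, -1.5]
opening: 0.0225
```

Emit:
jog_arm(deltas=[[0, 0, -0.1186, 0, 0, 0, 0.1], [0, 0, -0.1186, 0, 0, 0, 0.1], [0, 0, -0.1186, 0, 0, 0, 0.1], [0, 0, -0.1186, 0, 0, 0, 0.1], [0, 0, -0.1186, 0, 0, 0, 0.1], [0, 0, -0.1186, 0, 0, 0, 0.1], [0, 0, -0.1186, 0, 0, 0, 0.1], [0, 0, -0.1186, 0, 0, 0, 0.1], [0, 0, -0.1186, 0, 0, 0, 0.1], [0, 0, -0.1186, 0, 0, 0, 0.1], [0, 0, -0.1186, 0, 0, 0, 0.1], [0, 0, -0.1186, 0, 0, 0, 0.1]])

```text
t: 29.3
tool_pos: [0.5522, 0.2773, 0.1031]
tool_rot: [2.175, 2.266, 0.001]
contact_force: [0.2, -0.4, -0.7]
opening: 0.0219
```

Emit:
jog_arm(deltas=[[0, 0, -0.1186, 0, 0, 0, 0.1], [0, 0, -0.1186, 0, 0, 0, 0.1], [0, 0, -0.1186, 0, 0, 0, 0.1], [0, 0, -0.1186, 0, 0, 0, 0.1], [0, 0, -0.1186, 0, 0, 0, 0.1], [0, 0, -0.1186, 0, 0, 0, 0.1], [0, 0, -0.1186, 0, 0, 0, 0.1], [0, 0, -0.1186, 0, 0, 0, 0.1], [0, 0, -0.1186, 0, 0, 0, 0.1], [0, 0, -0.1186, 0, 0, 0, 0.1], [0, 0, -0.1186, 0, 0, 0, 0.1], [0, 0, -0.1186, 0, 0, 0, 0.1]])

```text
t: 30.3
tool_pos: [0.5522, 0.2773, 0.1031]
tool_rot: [0.167, 3.136, -0.0]
contact_force: [0.2, 0.5, -0.2]
opening: 0.0221
```

Emit:
jog_arm(deltas=[[0, 0, 0, 0, 0, 0, 0.1], [0, 0, 0, 0, 0, 0, 0.1]])

```text
t: 30.47
tool_pos: [0.5524, 0.2774, 0.1033]
tool_rot: [0.181, 3.135, -0.0]
contact_force: [-0.0, -0.1, -0.7]
opening: 0.0223
```

```bash
python3 - <<'E'
from h import *
leg(cur(),np.load("T3.npy"));o=ctrl.get_obs();print(o["q"].round(2),o["opening"],o["tool_pos"])
for b in brackets(grab("wrist"),zlo=.06,zhi=.14,amin=1500):print(*b)
E
```

```text
shift(cm, old axes) [-1.900e-01  1.000e-02  1.007e+01] rows>=2.5 | turn [-0.001  0.006 -0.004] rows>=0.1
[ 0.35  0.13  1.73 -0.    1.29 -1.11] 0.022256770638391953 [0.55235729 0.27739022 0.10328967]
[345. 291.] 19892 0.1287 [0.52768 0.27739 6.19665 1.      0.     ]
```

Emit:
jog_arm(deltas=[[0, 0, 0.02, 0, 0, 3.5, 0.1], [0, 0, 0, 0, 0, 3.5, 0.1], [0, 0, 0, 0, 0, 2, 0.1], [0, 0, 0, 0, 0, 0.9, 0.1], [0, 0, 0, 0, 0, 0.3, 0.1], [0, 0, 0, 0, 0, 0, 0.1], [0, 0, 0, 0, 0, 0, 0.1]])

```text
t: 31.1
tool_pos: [0.5537, 0.2778, 0.0026]
tool_rot: [0.21, 3.131, 0.001]
contact_force: [0.1, 0.2, -1.2]
opening: 0.0222
```

Emit:
jog_arm(deltas=[[0, 0, 0, 0, 0, 0, 0.35], [0, 0, 0, 0, 0, 0, 0.35], [0, 0, 0, 0, 0, 0, 0.35], [0, 0, 0, 0, 0, 0, 0.35], [0, 0, 0, 0, 0, -2, 0.5], [0, 0, 0, 0, 0, -3, 1], [0, 0, 0, 0, 0, -4, 1], [0, 0, 0, 0, 0, -4, 1], [0, 0, 0, 0, 0, -3, 1], [0, 0, 0, 0, 0, 0, 1]])

```text
t: 31.93
tool_pos: [0.5572, 0.2792, 0.1717]
tool_rot: [0.207, 3.118, 0.01]
contact_force: [1.2, 1.1, 1.4]
opening: 0.0857
```

```bash
python3 - <<'E'
from h import *
print(cur()[:3,3])
for n in("wrist","top"):
  for b in brackets(grab(n),amin=1500 if n=="wrist" else 400):print(*b)
E
```

```text
[0.5571985  0.27924351 0.17168006]
[327. 194.] 4981 0.0273 [ 0.52682  0.28105 -0.12943  1.       0.     ]
[436. 254.] 597 0.0238 [ 0.55864 -0.36337  0.86673  1.       0.     ]
[413. 298.] 594 0.0239 [ 0.47386 -0.2632   4.68499 -1.       0.     ]
```

```bash
sed -i 's/\*p,.006/*p,.010/' pk.py; python3 pk.py .5588 -.3633 .868 1
```

```text
[ 0.57819062 -0.34040887 -0.005     ]
0 shift(cm, old axes) [0. 0. 0.] rows>=0.0 | turn [0. 0. 0.] rows>=0.0
1 shift(cm, old axes) [-10.56 -60.99   5.85] rows>=15.5 | turn [0. 0. 0.] rows>=0.0
2 shift(cm, old axes) [0. 0. 0.] rows>=0.0 | turn [8.000e-03 1.000e-03 2.141e+00] rows>=17.8
3 shift(cm, old axes) [ 0.  0. 11.] rows>=2.8 | turn [0. 0. 0.] rows>=0.0
```

Emit:
jog_arm(deltas=[[0, 0, 0, -0.66, -3.81, 0, 1], [0, 0, 0, -0.66, -3.81, 0, 1], [0, 0, 0, -0.66, -3.81, 0, 1], [0, 0, 0, -0.66, -3.81, 0, 1], [0, 0, 0, -0.66, -3.81, 0, 1], [0, 0, 0, -0.66, -3.81, 0, 1], [0, 0, 0, -0.66, -3.81, 0, 1], [0, 0, 0, -0.66, -3.81, 0, 1]])

```text
t: 32.7
tool_pos: [0.563, -0.0332, 0.1593]
tool_rot: [-0.208, -3.133, -0.001]
contact_force: [1.5, 0.6, 0.4]
opening: 0.0855
```

Emit:
jog_arm(deltas=[[0, 0, 0, -0.66, -3.81, 0, 1], [0, 0, 0, -0.66, -3.81, 0, 1], [0, 0, 0, -0.66, -3.81, 0, 1], [0, 0, 0, -0.66, -3.81, 0, 1], [0, 0, 0, -0.66, -3.81, 0, 1], [0, 0, 0, -0.66, -3.81, 0, 1], [0, 0, 0, -0.66, -3.81, 0, 1], [0, 0, 0, -0.66, -3.81, 0, 1]])

```text
t: 33.37
tool_pos: [0.5752, -0.3418, 0.1588]
tool_rot: [-0.209, -3.133, -0.004]
contact_force: [0.9, 0.0, 0.5]
opening: 0.0852
```

Emit:
jog_arm(deltas=[[0, 0, 0.119, 0, 0, 0.33, 1], [0, 0, 0.119, 0, 0, 0.33, 1], [0, 0, 0.119, 0, 0, 0.33, 1], [0, 0, 0.119, 0, 0, 0.33, 1], [0, 0, 0.119, 0, 0, 0.33, 1], [0, 0, 0.119, 0, 0, 0.33, 1], [0, 0, 0.119, 0, 0, 0.33, 1], [0, 0, 0.119, 0, 0, 0.33, 1], [0, 0, 0.119, 0, 0, 0.33, 1]])

```text
t: 34.12
tool_pos: [0.5754, -0.3398, 0.1289]
tool_rot: [-1.785, -2.582, -0.002]
contact_force: [-0.1, -0.5, 0.7]
opening: 0.0852
```

Emit:
jog_arm(deltas=[[0, 0, 0.119, 0, 0, 0.33, 1], [0, 0, 0.119, 0, 0, 0.33, 1], [0, 0, 0.119, 0, 0, 0.33, 1], [0, 0, 0.119, 0, 0, 0.33, 1], [0, 0, 0.119, 0, 0, 0.33, 1], [0, 0, 0.119, 0, 0, 0.33, 1], [0, 0, 0.119, 0, 0, 0.33, 1], [0, 0, 0.119, 0, 0, 0.33, 1], [0, 0, 0.119, 0, 0, 0.33, 1], [0, 0, 0, 0, 0, 0, 1], [0, 0, 0, 0, 0, 0, 1]])

```text
t: 35.03
tool_pos: [0.5756, -0.3398, 0.1]
tool_rot: [-2.847, -1.323, -0.0]
contact_force: [0.6, 0.0, 0.8]
opening: 0.0855
```

```bash
python3 - <<'E'
from h import *
leg(cur(),np.load("gp.npy"));print(ctrl.get_obs()["q"].round(2))
for b in brackets(grab("wrist"),amin=1500):print(*b)
E
```

```text
shift(cm, old axes) [ 0.11  0.26 10.5 ] rows>=2.6 | turn [-0.002 -0.001  0.002] rows>=0.0
[-0.65  0.25  1.6   0.    1.3   0.06]
[309. 241.] 7403 0.0234 [ 0.55936 -0.36187  0.8754   1.       0.     ]
[128. 274.] 6410 0.0235 [ 0.47302 -0.26073  4.80206 -1.       0.     ]
```

Emit:
jog_arm(deltas=[[0, 0, 0, 0.1, 0.2, 3.6, 1], [0, 0, 0, 0, 0, 3.6, 1], [0, 0, 0, 0, 0, 2.4, 1], [0, 0, 0, 0, 0, 0.7, 1], [0, 0, 0, 0, 0, 0, 1], [0, 0, 0, 0, 0, 0, 0.1], [0, 0, 0, 0, 0, 0, 0.1], [0, 0, 0, 0, 0, 0, 0.1], [0, 0, 0, 0, 0, 0, 0.1], [0, 0, 0, 0, 0, 0, 0.1], [0, 0, 0, 0, 0, 0, 0.1], [0, 0, 0, 0, 0, 0, 0.1]])

```text
t: 36.08
tool_pos: [0.5802, -0.342, 0.0012]
tool_rot: [2.848, 1.318, 0.005]
contact_force: [-0.4, 0.7, 5.7]
opening: 0.0224
```

Emit:
jog_arm(deltas=[[0, 0, 0, 0, 0, 0, 0.1], [0, 0, 0, 0, 0, 0, 0.1], [0, 0, 0, 0, 0, 0, 0.1]])

```text
t: 36.33
tool_pos: [0.5802, -0.342, 0.0012]
tool_rot: [2.848, 1.318, 0.005]
contact_force: [0.2, 0.2, 5.9]
opening: 0.0218
```

```bash
python3 pl.py .559 -.3625 .87 .4023 .2921
```

```text
open 0.02178785941511339 T [0.43112849 0.2858703  0.0061593 ]
0 shift(cm, old axes) [  0.02   0.06 -14.  ] rows>=3.5 | turn [0. 0. 0.] rows>=0.0
1 shift(cm, old axes) [ 38.21 -52.01   3.35] rows>=16.2 | turn [0. 0. 0.] rows>=0.0
2 shift(cm, old axes) [0. 0. 0.] rows>=0.0 | turn [-0.002 -0.004  0.982] rows>=8.2
3 shift(cm, old axes) [-0.02 -0.04 10.  ] rows>=2.5 | turn [0. 0. 0.] rows>=0.0
```

Emit:
jog_arm(deltas=[[0, 0, 0, 0, 0, -3.3, 0.1], [0, 0, 0, 0, 0, -3.3, 0.1], [0, 0, 0, 0, 0, -3.3, 0.1], [0, 0, 0, 0, 0, -3.3, 0.1], [0, 0, 0, 2.25, -3.06, 0, 0.1], [0, 0, 0, 2.25, -3.06, 0, 0.1], [0, 0, 0, 2.25, -3.06, 0, 0.1], [0, 0, 0, 2.25, -3.06, 0, 0.1], [0, 0, 0, 2.25, -3.06, 0, 0.1], [0, 0, 0, 2.25, -3.06, 0, 0.1], [0, 0, 0, 2.25, -3.06, 0, 0.1], [0, 0, 0, 2.25, -3.06, 0, 0.1]])

```text
t: 37.33
tool_pos: [0.5075, -0.0439, 0.1306]
tool_rot: [2.851, 1.319, 0.002]
contact_force: [0.1, 0.3, -0.3]
opening: 0.022
```

Emit:
jog_arm(deltas=[[0, 0, 0, 2.25, -3.06, 0, 0.1], [0, 0, 0, 2.25, -3.06, 0, 0.1], [0, 0, 0, 2.25, -3.06, 0, 0.1], [0, 0, 0, 2.25, -3.06, 0, 0.1], [0, 0, 0, 2.25, -3.06, 0, 0.1], [0, 0, 0, 2.25, -3.06, 0, 0.1], [0, 0, 0, 2.25, -3.06, 0, 0.1], [0, 0, 0, 2.25, -3.06, 0, 0.1], [0, 0, 0, 2.25, -3.06, 0, 0.1], [0, 0, 0, 0, 0, 0, 0.1]])

```text
t: 38.17
tool_pos: [0.4275, 0.292, 0.1308]
tool_rot: [-2.845, -1.328, -0.003]
contact_force: [0.2, -1.2, -1.1]
opening: 0.0215
```

Emit:
jog_arm(deltas=[[0, 0, 0.109, 0, 0, 0, 0.1], [0, 0, 0.109, 0, 0, 0, 0.1], [0, 0, 0.109, 0, 0, 0, 0.1], [0, 0, 0.109, 0, 0, 0, 0.1], [0, 0, 0.109, 0, 0, 0, 0.1], [0, 0, 0.109, 0, 0, 0, 0.1], [0, 0, 0.109, 0, 0, 0, 0.1], [0, 0, 0.109, 0, 0, 0, 0.1], [0, 0, 0.109, 0, 0, 0, 0.1], [0, 0, 0, 0, 0, 0, 0.1], [0, 0, 0, 0, 0, 0, 0.1]])

```text
t: 39.08
tool_pos: [0.4296, 0.2867, 0.1306]
tool_rot: [3.136, -0.175, 0.002]
contact_force: [0.1, -0.1, -1.0]
opening: 0.0218
```

```bash
python3 - <<'E'
from h import *
leg(cur(),np.load("T3.npy"));o=ctrl.get_obs();print(o["q"].round(2),o["opening"],o["tool_pos"])
for b in brackets(grab("wrist"),zlo=.09,zhi=.17,amin=1500):print(*b)
E
```

```text
shift(cm, old axes) [ 0.15  0.06 12.45] rows>=3.1 | turn [-0.004  0.     0.004] rows>=0.0
[ 0.44 -0.14  1.95 -0.    1.34  2.13] 0.021796252817515502 [0.42955435 0.28665767 0.13062135]
[318. 296.] 14256 0.153 [4.0247e-01 2.7550e-01 1.9425e-01 1.0000e+00 2.0000e-05]
```

```bash
python3 - <<'E'
from h import *
f=grab("wrist");cv2.imwrite("pics/w7.png",f[0][:,:,::-1])
E
```

```text
(no output)
```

View pics/w7.png

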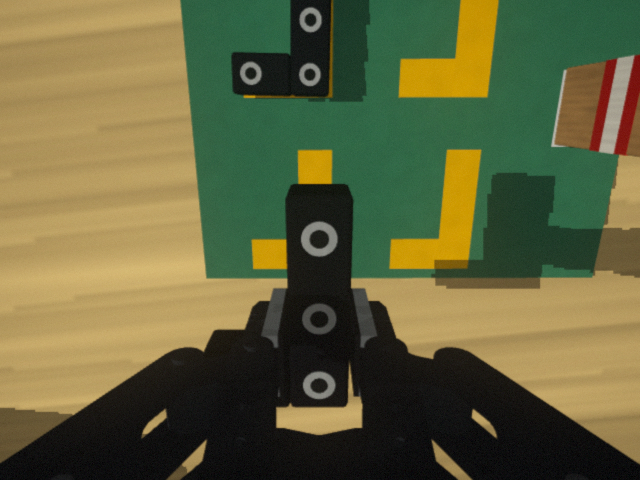

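Emit:
jog_arm(deltas=[[0, 0, 0, 0.1, 0.06, 3.7, 0.1], [0, 0, 0, 0, 0, 3.7, 0.1], [0, 0, 0, 0, 0, 3, 0.1], [0, 0, 0, 0, 0, 1.7, 0.1], [0, 0, 0, 0, 0, 0.4, 0.1], [0, 0, 0, 0, 0, 0, 0.1], [0, 0, 0, 0, 0, 0, 0.1]])

```text
t: 39.77
tool_pos: [0.431, 0.2863, 0.0059]
tool_rot: [-3.137, 0.177, -0.003]
contact_force: [0.6, -0.7, -0.8]
opening: 0.0217
```

Emit:
jog_arm(deltas=[[0, 0, 0, 0, 0, 0, 0.35], [0, 0, 0, 0, 0, 0, 0.35], [0, 0, 0, 0, 0, 0, 0.35], [0, 0, 0, 0, 0, 0, 0.35], [0, 0, 0, 0, 0, -2, 0.5], [0, 0, 0, 0, 0, -3, 1], [0, 0, 0, 0, 0, -4, 1], [0, 0, 0, 0, 0, -4, 1], [0, 0, 0, 0, 0, -3, 1], [0, 0, 0, 0, 0, 0, 1]])

```text
t: 40.6
tool_pos: [0.435, 0.2884, 0.1753]
tool_rot: [-3.129, 0.178, -0.024]
contact_force: [0.6, -0.1, 0.8]
opening: 0.0851
```

```bash
python3 - <<'E'
from h import *
print(cur()[:3,3])
for n in("wrist","top"):
  for b in brackets(grab(n),amin=1500 if n=="wrist" else 400):print(*b)
E
```

```text
[0.43499356 0.28842555 0.17526331]
[302.  65.] 5302 0.0273 [0.51951 0.28716 6.01613 1.      0.     ]
[313. 221.] 4633 0.0275 [0.40284 0.28939 6.17242 1.      0.     ]
[585. 237.] 1339 0.0258 [ 6.30420e-01 -6.55530e-01  4.70202e+00 -1.00000e+00  2.27000e-03]
[164. 256.] 636 0.0277 [0.52674 0.27968 6.15731 1.      0.     ]
[413. 298.] 599 0.0236 [ 0.47391 -0.2635   4.68521 -1.       0.     ]
```

```bash
sed -i 's/\*p,.009/*p,.012/' s1.py; python3 s1.py .4739 -.2634 4.685
```

```text
grasp [ 0.44810106 -0.26269322 -0.00116374]
0 shift(cm, old axes) [ 0.02 -0.01 -3.17] rows>=0.8 | turn [0. 0. 0.] rows>=0.0
1 shift(cm, old axes) [ 7.82 54.43  7.01] rows>=13.9 | turn [0. 0. 0.] rows>=0.0
2 shift(cm, old axes) [0. 0. 0.] rows>=0.0 | turn [ 0.747 -0.029  2.964] rows>=25.5
3 shift(cm, old axes) [ 6.23  0.   11.41] rows>=3.2 | turn [0. 0. 0.] rows>=0.0
```

Emit:
jog_arm(deltas=[[0, 0, 0, 0.56, 3.89, 0, 1], [0, 0, 0, 0.56, 3.89, 0, 1], [0, 0, 0, 0.56, 3.89, 0, 1], [0, 0, 0, 0.56, 3.89, 0, 1], [0, 0, 0, 0.56, 3.89, 0, 1], [0, 0, 0, 0.56, 3.89, 0, 1], [0, 0, 0, 0.56, 3.89, 0, 1]])

```text
t: 41.28
tool_pos: [0.437, 0.0098, 0.1637]
tool_rot: [-3.136, 0.178, 0.002]
contact_force: [1.1, -0.5, -0.7]
opening: 0.0852
```

Emit:
jog_arm(deltas=[[0, 0, 0, 0.56, 3.89, 0, 1], [0, 0, 0, 0.56, 3.89, 0, 1], [0, 0, 0, 0.56, 3.89, 0, 1], [0, 0, 0, 0.56, 3.89, 0, 1], [0, 0, 0, 0.56, 3.89, 0, 1], [0, 0, 0, 0.56, 3.89, 0, 1], [0, 0, 0, 0.56, 3.89, 0, 1]])

```text
t: 41.87
tool_pos: [0.4451, -0.2649, 0.1634]
tool_rot: [-3.134, 0.18, 0.002]
contact_force: [0.3, -0.2, 0.7]
opening: 0.0856
```

Emit:
jog_arm(deltas=[[0, 0, -0.1195, 0, 0, 0.15, 1], [0, 0, -0.1195, 0, 0, 0.15, 1], [0, 0, -0.1195, 0, 0, 0.15, 1], [0, 0, -0.1195, 0, 0, 0.15, 1], [0, 0, -0.1195, 0, 0, 0.15, 1], [0, 0, -0.1195, 0, 0, 0.15, 1], [0, 0, -0.1195, 0, 0, 0.15, 1], [0, 0, -0.1195, 0, 0, 0.15, 1], [0, 0, -0.1195, 0, 0, 0.15, 1]])

```text
t: 42.62
tool_pos: [0.4454, -0.2627, 0.1497]
tool_rot: [-2.778, -1.459, -0.0]
contact_force: [-0.1, -0.4, -0.2]
opening: 0.0851
```

Emit:
jog_arm(deltas=[[0, 0, -0.1195, 0, 0, 0.15, 1], [0, 0, -0.1195, 0, 0, 0.15, 1], [0, 0, -0.1195, 0, 0, 0.15, 1], [0, 0, -0.1195, 0, 0, 0.15, 1], [0, 0, -0.1195, 0, 0, 0.15, 1], [0, 0, -0.1195, 0, 0, 0.15, 1], [0, 0, -0.1195, 0, 0, 0.15, 1], [0, 0, -0.1195, 0, 0, 0.15, 1], [0, 0, -0.1195, 0, 0, 0.15, 1]])

```text
t: 43.37
tool_pos: [0.4454, -0.2626, 0.1362]
tool_rot: [-1.639, -2.677, -0.003]
contact_force: [-1.0, -0.5, 0.1]
opening: 0.0854
```

Emit:
jog_arm(deltas=[[0, 0, -0.1195, 0, 0, 0.15, 1], [0, 0, -0.1195, 0, 0, 0.15, 1], [0, 0, -0.1195, 0, 0, 0.15, 1], [0, 0, -0.1195, 0, 0, 0.15, 1], [0, 0, -0.1195, 0, 0, 0.15, 1], [0, 0, -0.1195, 0, 0, 0.15, 1], [0, 0, -0.1195, 0, 0, 0.15, 1], [0, 0, -0.1195, 0, 0, 0.15, 1], [0, 0, -0.1195, 0, 0, 0.15, 1]])

```text
t: 44.12
tool_pos: [0.4453, -0.2626, 0.1228]
tool_rot: [-0.036, -3.14, -0.005]
contact_force: [0.7, 0.2, 0.6]
opening: 0.0854
```

Emit:
jog_arm(deltas=[[0, -0.1, 0, 0, 0, 0, 1], [0, -0.1, 0, 0, 0, 0, 1], [0, -0.1, 0, 0, 0, 0, 1], [0, -0.1, 0, 0, 0, 0, 1], [0, -0.1, 0, 0, 0, 0, 1], [0, 0, 0, 0, 0, 0, 1], [0, 0, 0, 0, 0, 0, 1]])

```text
t: 44.7
tool_pos: [0.4447, -0.2626, 0.1225]
tool_rot: [0.043, 2.644, -0.006]
contact_force: [0.4, -0.1, 0.4]
opening: 0.0853
```

```bash
python3 - <<'E'
from h import *
g=np.load("g1.npy");leg(cur(),g);o=ctrl.get_obs();print(o["q"].round(3),o["tool_pos"])
for n in("wrist","top"):
  for b in brackets(grab(n),amin=2500 if n=="wrist" else 400):print(*b)
E
```

```text
shift(cm, old axes) [ 5.61 -0.04 11.03] rows>=3.1 | turn [ 0.001 -0.003 -0.005] rows>=0.0
[-0.893 -0.419  2.244  0.44   1.025 -2.607] [ 0.44472489 -0.26262131  0.1225224 ]
[283. 178.] 6656 0.0231 [ 0.4718  -0.2623   4.70239 -1.       0.     ]
[584. 237.] 1392 0.0253 [ 6.29440e-01 -6.53080e-01  4.74457e+00 -1.00000e+00  2.17000e-03]
[164. 256.] 633 0.0274 [ 0.52674  0.27999 -0.12792  1.       0.     ]
[157. 311.] 660 0.0274 [ 0.40217  0.2882  -0.10834  1.       0.     ]
[413. 298.] 603 0.0237 [ 0.47387 -0.26382  4.68407 -1.       0.     ]
```

Emit:
jog_arm(deltas=[[0, 0, 0, 1.25, -0.04, 2.5, 1], [0, 0, 0, 1.25, 0, 2.5, 1], [0, 0, 0, 1.25, 0, 2.5, 1], [0, 0, 0, 1.25, 0, 2.5, 1], [0, 0, 0, 0.6, 0, 1.03, 1], [0, 0, 0, 0, 0, 0, 1], [0, 0, 0, 0, 0, 0, 0.1], [0, 0, 0, 0, 0, 0, 0.1], [0, 0, 0, 0, 0, 0, 0.1], [0, 0, 0, 0, 0, 0, 0.1], [0, 0, 0, 0, 0, 0, 0.1], [0, 0, 0, 0, 0, 0, 0.1]], grip_force=60)

```text
t: 45.8
tool_pos: [0.4515, -0.265, 0.0035]
tool_rot: [0.038, 2.637, -0.012]
contact_force: [-0.6, 1.0, 4.7]
opening: 0.0223
```

Emit:
jog_arm(deltas=[[0, 0, 0, 0, 0, 0, 0.1], [0, 0, 0, 0, 0, 0, 0.1], [0, 0, 0, 0, 0, 0, 0.1], [0, 0, 0, 0, 0, 0, 0.1]])

```text
t: 46.13
tool_pos: [0.4515, -0.2651, 0.0035]
tool_rot: [0.038, 2.637, -0.012]
contact_force: [-3.4, 1.9, 6.1]
opening: 0.0222
```

```bash
sed -i 's/^R90=.*/dy=float(sys.argv[6]);R90=R.from_euler("z",dy).as_matrix()@A[:3,:3]@R.from_euler("y",np.pi\/2).as_matrix()@A[:3,:3].T/' s1b.py; python3 s1b.py .4732 -.2632 4.688 .62 -.05 -1.36
```

```text
obj in tool [-0.0231  0.0025  0.003 ] open 0.02224144256477957
stand axes y,z [-0. -0.  1.] [-0.18  0.98 -0.  ]
[ 0.61603992 -0.04210384  0.0346532 ]
0 shift(cm, old axes) [ -5.8   -0.02 -10.51] rows>=3.0 | turn [0. 0. 0.] rows>=0.0
1 shift(cm, old axes) [-12.45  22.78  10.13] rows>=7.0 | turn [0. 0. 0.] rows>=0.0
2 shift(cm, old axes) [0. 0. 0.] rows>=0.0 | turn [-0.413  1.303  1.43 ] rows>=16.5
3 shift(cm, old axes) [-5.25  0.01  2.9 ] rows>=1.5 | turn [0. 0. 0.] rows>=0.0
```

Emit:
jog_arm(deltas=[[0, 0, 0, -1.93, -0.01, -3.5, 0.1], [0, 0, 0, -1.93, -0.01, -3.5, 0.1], [0, 0, 0, -1.93, 0, -3.5, 0.1], [0, 0, 0, -1.78, 3.25, 1.45, 0.1], [0, 0, 0, -1.78, 3.25, 1.45, 0.1], [0, 0, 0, -1.78, 3.25, 1.45, 0.1], [0, 0, 0, -1.78, 3.25, 1.45, 0.1], [0, 0, 0, -1.78, 3.25, 1.45, 0.1], [0, 0, 0, -1.78, 3.25, 1.45, 0.1], [0, 0, 0, -1.78, 3.25, 1.45, 0.1], [0, 0, 0, 0, 0, 0, 0.1]])

```text
t: 47.05
tool_pos: [0.6171, -0.0359, 0.0919]
tool_rot: [0.031, 2.641, -0.005]
contact_force: [-0.7, 0.3, -0.9]
opening: 0.0218
```

Emit:
jog_arm(deltas=[[-0.0243, 0.0766, 0.0841, 0, 0, 0, 0.1], [-0.0243, 0.0766, 0.0841, 0, 0, 0, 0.1], [-0.0243, 0.0766, 0.0841, 0, 0, 0, 0.1], [-0.0243, 0.0766, 0.0841, 0, 0, 0, 0.1], [-0.0243, 0.0766, 0.0841, 0, 0, 0, 0.1], [-0.0243, 0.0766, 0.0841, 0, 0, 0, 0.1], [-0.0243, 0.0766, 0.0841, 0, 0, 0, 0.1], [-0.0243, 0.0766, 0.0841, 0, 0, 0, 0.1], [-0.0243, 0.0766, 0.0841, 0, 0, 0, 0.1]])

```text
t: 47.8
tool_pos: [0.6158, -0.042, 0.0933]
tool_rot: [-1.001, -2.701, -0.571]
contact_force: [-0.0, 1.0, -1.6]
opening: 0.0222
```

Emit:
jog_arm(deltas=[[-0.0243, 0.0766, 0.0841, 0, 0, 0, 0.1], [-0.0243, 0.0766, 0.0841, 0, 0, 0, 0.1], [-0.0243, 0.0766, 0.0841, 0, 0, 0, 0.1], [-0.0243, 0.0766, 0.0841, 0, 0, 0, 0.1], [-0.0243, 0.0766, 0.0841, 0, 0, 0, 0.1], [-0.0243, 0.0766, 0.0841, 0, 0, 0, 0.1], [-0.0243, 0.0766, 0.0841, 0, 0, 0, 0.1], [-0.0243, 0.0766, 0.0841, 0, 0, 0, 0.1], [0, 0, 0, 0, 0, 0, 0.1], [0, 0, 0, 0, 0, 0, 0.1]])

```text
t: 48.63
tool_pos: [0.6147, -0.0421, 0.0913]
tool_rot: [-1.401, -1.679, -0.824]
contact_force: [0.5, 0.5, -0.8]
opening: 0.0223
```

```bash
python3 - <<'E'
from h import *
leg(cur(),np.load("T1.npy"));o=ctrl.get_obs();print(o["q"].round(3),o["tool_pos"],o["opening"])
F=np.load("F1.npy");F[2,3]+=o["tool_pos"][2]-np.load("T1.npy")[2,3]
f=grab("wrist");C=cloud(f);P=(C-F[:3,3])@F[:3,:3]
m=(f[0].max(-1)<75)&(P[...,1]<.03)&(P[...,1]>-.03)&(P[...,0]>.025)&(P[...,0]<.1)&(abs(P[...,2])<.03)
print(m.sum(),np.percentile(P[m],[2,50,98],axis=0).round(4).tolist())
E
```

```text
shift(cm, old axes) [-4.98  0.14  2.71] rows>=1.4 | turn [-0.001 -0.001 -0.001] rows>=0.0
[-0.523  0.555  1.497  0.767  1.856 -0.788] [ 0.61473736 -0.04210646  0.09134242] 0.022283648291015305
5055 [[0.0361, 0.003, -0.0123], [0.058, 0.0101, -0.0024], [0.079, 0.0113, 0.0104]]
```

Emit:
jog_arm(deltas=[[0, 0, 0, -2.2, 0.1, 1.2, 0.1], [0, 0, 0, -1.8, 0, 0.98, 0.1], [0, 0, 0, -0.9, 0, 0.5, 0.1], [0, 0, 0, -0.35, 0, 0.19, 0.1], [0, 0, 0, -0.15, 0, 0.08, 0.1], [0, 0, 0, 0, 0, 0, 0.1], [0, 0, 0, 0, 0, 0, 0.1]])

```text
t: 49.27
tool_pos: [0.6163, -0.0411, 0.0345]
tool_rot: [-1.395, -1.68, -0.825]
contact_force: [-3.1, 1.9, 4.8]
opening: 0.0219
```

```bash
python3 - <<'E'
from h import *
leg(cur(),np.load("T1.npy"));o=ctrl.get_obs();print(o["tool_pos"],o["contact_force"])
F=np.load("F1.npy")
f=grab("wrist");C=cloud(f);P=(C-F[:3,3])@F[:3,:3]
m=(f[0].max(-1)<75)&(P[...,1]<.03)&(P[...,1]>.0)&(P[...,0]>.025)&(P[...,0]<.1)&(abs(P[...,2])<.03)
print(m.sum(),np.percentile(P[m],[2,50,98],axis=0).round(4).tolist())
E
```

```text
shift(cm, old axes) [-0.04 -0.05 -0.09] rows>=0.0 | turn [-0.004 -0.003  0.002] rows>=0.0
[ 0.61633443 -0.04105544  0.0345175 ] [-3.07634466  1.94900013  4.8467533 ]
5234 [[0.0341, 0.0034, -0.0116], [0.0562, 0.0105, -0.0016], [0.0773, 0.0117, 0.0114]]
```

On the table with ~5 N. Release, retreat, and go round for the second quarter-turn.

Emit:
jog_arm(deltas=[[0, 0, 0, 0, 0, 0, 0.6], [0, 0, 0, 0, 0, 0, 1], [0, 0, 0, 0, 0, 0, 1], [0, 0, 0, 0, 0, 0, 1], [0, 0, 0, 0, 0, 0, 1], [0, 0, 0, 0, 0, -2, 1], [0, 0, 0, 0, 0, -3, 1], [0, 0, 0, 0, 0, -4, 1], [0, 0, 0, 0, 0, -3, 1], [0, 0, 0, 0, 0, 0, 1]])

```text
t: 50.15
tool_pos: [0.6382, -0.1507, 0.0931]
tool_rot: [-1.406, -1.686, -0.83]
contact_force: [0.7, 0.2, 1.0]
opening: 0.0855
```

```bash
python3 s2.py 1.754 0 0
```

```text
pts 5549 obj-frame x,y,z pct [[-0.01, -0.0035, -0.0127], [0.021, 0.0106, -0.0107], [0.0771, 0.0468, 0.0111]]
short top x,z: [[-0.0103, 0.0405, -0.0123], [0.0121, 0.047, 0.0101]]
[ 0.62268905 -0.06451333  0.0265494 ] [ 0.6109271  -0.00103172  0.119253  ]
0 shift(cm, old axes) [ 5.99  0.02 -3.33] rows>=1.7 | turn [0. 0. 0.] rows>=0.0
1 shift(cm, old axes) [ 3.71  0.02 15.06] rows>=3.9 | turn [0. 0. 0.] rows>=0.0
2 shift(cm, old axes) [0. 0. 0.] rows>=0.0 | turn [ 0.003 -1.863 -0.005] rows>=15.5
3 shift(cm, old axes) [ 2.15  0.   11.09] rows>=2.8 | turn [0. 0. 0.] rows>=0.0
```

Emit:
jog_arm(deltas=[[0, 0, 0, 3, 0, -1.66, 1], [0, 0, 0, 3, 0, -1.66, 1], [0, 0, 0, 0.93, 0, 3.77, 1], [0, 0, 0, 0.93, 0, 3.77, 1], [0, 0, 0, 0.93, 0, 3.77, 1], [0, 0, 0, 0.93, 0, 3.77, 1]])

```text
t: 50.7
tool_pos: [0.6072, 0.005, 0.1164]
tool_rot: [-1.4, -1.678, -0.824]
contact_force: [0.3, 0.6, -0.2]
opening: 0.0855
```

Emit:
jog_arm(deltas=[[0, -0.1165, 0, 0, 0, 0, 1], [0, -0.1165, 0, 0, 0, 0, 1], [0, -0.1165, 0, 0, 0, 0, 1], [0, -0.1165, 0, 0, 0, 0, 1], [0, -0.1165, 0, 0, 0, 0, 1], [0, -0.1165, 0, 0, 0, 0, 1], [0, -0.1165, 0, 0, 0, 0, 1], [0, -0.1165, 0, 0, 0, 0, 1]])

```text
t: 51.37
tool_pos: [0.608, 0.0031, 0.1177]
tool_rot: [-1.943, -2.335, -0.125]
contact_force: [0.2, 0.3, 0.6]
opening: 0.0849
```

Emit:
jog_arm(deltas=[[0, -0.1165, 0, 0, 0, 0, 1], [0, -0.1165, 0, 0, 0, 0, 1], [0, -0.1165, 0, 0, 0, 0, 1], [0, -0.1165, 0, 0, 0, 0, 1], [0, -0.1165, 0, 0, 0, 0, 1], [0, -0.1165, 0, 0, 0, 0, 1], [0, -0.1165, 0, 0, 0, 0, 1], [0, -0.1165, 0, 0, 0, 0, 1], [0, 0, 0, 0, 0, 0, 1], [0, 0, 0, 0, 0, 0, 1]])

```text
t: 52.2
tool_pos: [0.6065, 0.0039, 0.1147]
tool_rot: [1.564, 1.89, -0.665]
contact_force: [0.2, 0.0, -0.0]
opening: 0.0854
```

```bash
python3 s2.py 1.754 .001 -.001|head -3; python3 - <<'E'
from h import *
leg(cur(),np.load("g2.npy"),"direct")
E
```

```text
pts 6410 obj-frame x,y,z pct [[-0.0102, -0.0034, -0.0091], [0.0187, 0.0107, 0.0119], [0.0774, 0.0468, 0.0139]]
short top x,z: [[-0.0103, 0.0403, -0.0083], [0.0122, 0.0469, 0.0134]]
[ 0.62188426 -0.06567621  0.0265494 ] [ 0.61012231 -0.00219461  0.119253  ]
direct shift(cm, old axes) [ 1.49  0.19 11.3 ] rows>=2.9 | turn [-0.003 -0.005  0.004] rows>=0.1
```

Emit:
jog_arm(deltas=[[0, 0, 0, 1.45, 0.19, 0, 1], [0, 0, 0, 0, 0, 3.6, 1], [0, 0, 0, 0, 0, 3.6, 1], [0, 0, 0, 0, 0, 2.9, 1], [0, 0, 0, 0, 0, 1.1, 1], [0, 0, 0, 0, 0, 0, 1], [0, 0, 0, 0, 0, 0, 1]])

```text
t: 52.83
tool_pos: [0.6231, -0.0664, 0.0294]
tool_rot: [1.569, 1.882, -0.661]
contact_force: [0.3, 0.4, 0.2]
opening: 0.0856
```

Emit:
jog_arm(deltas=[[0, 0, 0, 0, 0, 0, 0.1], [0, 0, 0, 0, 0, 0, 0.1], [0, 0, 0, 0, 0, 0, 0.1], [0, 0, 0, 0, 0, 0, 0.1], [0, 0, 0, 0, 0, 0, 0.1], [0, 0, 0, 0, 0, 0, 0.1], [0, 0, 0, 0, 0, 0, 0.1], [0, 0, 0, 0, 0, 0, 0.1], [0, 0, 0, 0, 0, 0, 0.1]])

```text
t: 53.58
tool_pos: [0.6233, -0.0657, 0.0297]
tool_rot: [1.567, 1.883, -0.661]
contact_force: [-0.2, 3.4, 5.4]
opening: 0.0228
```

Emit:
jog_arm(deltas=[[0, 0, 0, -2.2, 0, -2.1, 0.1], [0, 0, 0, -2.2, 0, -2.1, 0.1], [0, 0, 0, 0, 0, 0, 0.1]])

```text
t: 53.83
tool_pos: [0.6266, -0.0667, 0.0959]
tool_rot: [1.566, 1.877, -0.653]
contact_force: [2.6, -0.3, 0.7]
opening: 0.0229
```

Emit:
jog_arm(deltas=[[0, 0.1167, 0, 0, 0, 0, 0.1], [0, 0.1167, 0, 0, 0, 0, 0.1], [0, 0.1167, 0, 0, 0, 0, 0.1], [0, 0.1167, 0, 0, 0, 0, 0.1], [0, 0.1167, 0, 0, 0, 0, 0.1], [0, 0.1167, 0, 0, 0, 0, 0.1], [0, 0.1167, 0, 0, 0, 0, 0.1], [0, 0.1167, 0, 0, 0, 0, 0.1], [0, 0.1167, 0, 0, 0, 0, 0.1], [0, 0.1167, 0, 0, 0, 0, 0.1], [0, 0.1167, 0, 0, 0, 0, 0.1], [0, 0.1167, 0, 0, 0, 0, 0.1]])

```text
t: 54.83
tool_pos: [0.6233, -0.0676, 0.0899]
tool_rot: [-1.681, -2.015, -0.527]
contact_force: [0.1, 0.5, -1.0]
opening: 0.0229
```

Emit:
jog_arm(deltas=[[0, 0, 0, 0, 0, 0, 0.1], [0, 0, 0, 0, 0, 0, 0.1]])

```text
t: 55.0
tool_pos: [0.6221, -0.0678, 0.0872]
tool_rot: [-1.685, -2.014, -0.519]
contact_force: [0.3, -0.0, -0.7]
opening: 0.0229
```

```bash
python3 - <<'E'
from h import *
leg(cur(),np.load("T2.npy"));o=ctrl.get_obs();print(o["opening"],o["tool_pos"],o["contact_force"])
f=grab("wrist");C=cloud(f);m=(f[0].max(-1)<75)&(abs(C[...,0]-.56)<.02)&(abs(C[...,1]+.06)<.06)&(C[...,2]<.14);print(m.sum(),np.percentile(C[m],[2,50,98],axis=0).round(4))
E
```

```text
shift(cm, old axes) [-4.97  0.32  6.88] rows>=2.1 | turn [-0.006 -0.003 -0.004] rows>=0.1
0.02292759062741123 [ 0.6221142  -0.06783776  0.08724982] [ 0.29924049 -0.01452973 -0.74129526]
6156 [[ 0.5435 -0.0742  0.0945]
 [ 0.5633 -0.0632  0.1113]
 [ 0.5792 -0.0457  0.114 ]]
```

Same configuration as the first flip; lower, release and retreat.

Emit:
jog_arm(deltas=[[0, 0, 0, -1.95, 0, 2.8, 0.1], [0, 0, 0, -1.95, 0, 2.8, 0.1], [0, 0, 0, -0.8, 0, 1.1, 0.1], [0, 0, 0, -0.3, 0, 0.4, 0.1], [0, 0, 0, 0, 0, 0, 0.1], [0, 0, 0, 0, 0, 0, 0.1]])

```text
t: 55.55
tool_pos: [0.6242, -0.0674, 0.0046]
tool_rot: [-1.682, -2.022, -0.523]
contact_force: [-0.2, -0.2, -1.1]
opening: 0.023
```

Emit:
jog_arm(deltas=[[0, 0, 0, 0, 0, 0, 0.6], [0, 0, 0, 0, 0, 0, 1], [0, 0, 0, 0, 0, 0, 1], [0, 0, 0, 0, 0, 0, 1], [0, 0, 0, 0, 0, 0, 1], [0, 0, 0, 0, 0, -2, 1], [0, 0, 0, 0, 0, -3, 1], [0, 0, 0, 0, 0, -4, 1], [0, 0, 0, 0, 0, -3, 1], [0, 0, 0, 0, 0, 0, 1], [0, 0, 0, 0, 0, 0, 1]])

```text
t: 56.47
tool_pos: [0.6371, -0.1363, 0.1041]
tool_rot: [-1.685, -2.022, -0.524]
contact_force: [0.5, 0.5, 0.2]
opening: 0.0853
```

```bash
python3 - <<'E'
from h import *
import subprocess
for n in("wrist","top"):
  for b in brackets(grab(n),amin=3000 if n=="wrist" else 400):
    print(*b)
    if n=="top" and b[3][1]<.05 and b[3][1]>-.15: print(subprocess.run(["python3","pk.py",*map(str,b[3][:3]),"-1"],capture_output=True,text=True).stdout)
E
```

```text
[532.  75.] 6733 0.0215 [ 7.58230e-01  1.05330e-01  5.15678e+00 -1.00000e+00  6.00000e-04]
[283. 200.] 6294 0.0233 [ 0.62178 -0.05205  3.33806  1.       0.     ]
[569. 239.] 877 0.0239 [ 6.12730e-01 -6.32160e-01  4.96877e+00 -1.00000e+00  8.90000e-04]
[317. 238.] 567 0.0238 [ 0.62026 -0.05145  3.35669  1.       0.     ]
[ 0.59095133 -0.05785328 -0.005     ]
0 shift(cm, old axes) [ 2.81 -0.02 -4.07] rows>=1.2 | turn [0. 0. 0.] rows>=0.0
1 shift(cm, old axes) [ 4.24 -2.92  8.42] rows>=2.5 | turn [0. 0. 0.] rows>=0.0
2 shift(cm, old axes) [0. 0. 0.] rows>=0.0 | turn [-0.467 -0.477  1.485] rows>=13.6
3 shift(cm, old axes) [ 0.  0. 11.] rows>=2.8 | turn [0. 0. 0.] rows>=0.0

[164. 256.] 634 0.0275 [ 0.52671  0.27985 -0.13206  1.       0.     ]
[157. 311.] 650 0.0275 [ 0.40206  0.2883  -0.11077  1.       0.     ]
```

Flipped: (0.621, −0.052), yaw ≈ 3.347, right hand. Pick it as the first.

Emit:
jog_arm(deltas=[[0, 0, 0, 1.4, 0, -2.05, 1], [0, 0, 0, 1.4, 0, -2.05, 1], [0, 0, 0, 1.41, -0.97, 2.8, 1], [0, 0, 0, 1.41, -0.97, 2.8, 1], [0, 0, 0, 1.41, -0.97, 2.8, 1]])

```text
t: 56.98
tool_pos: [0.5907, -0.0572, 0.1045]
tool_rot: [-1.682, -2.017, -0.521]
contact_force: [0.8, 0.2, -0.8]
opening: 0.0853
```

Emit:
jog_arm(deltas=[[-0.0335, -0.0341, 0.1065, 0, 0, 0, 1], [-0.0335, -0.0341, 0.1065, 0, 0, 0, 1], [-0.0335, -0.0341, 0.1065, 0, 0, 0, 1], [-0.0335, -0.0341, 0.1065, 0, 0, 0, 1], [-0.0335, -0.0341, 0.1065, 0, 0, 0, 1], [-0.0335, -0.0341, 0.1065, 0, 0, 0, 1], [-0.0335, -0.0341, 0.1065, 0, 0, 0, 1]])

```text
t: 57.57
tool_pos: [0.5901, -0.0576, 0.1038]
tool_rot: [-2.553, -1.323, -0.296]
contact_force: [-0.0, 1.0, 0.1]
opening: 0.0852
```

Emit:
jog_arm(deltas=[[-0.0335, -0.0341, 0.1065, 0, 0, 0, 1], [-0.0335, -0.0341, 0.1065, 0, 0, 0, 1], [-0.0335, -0.0341, 0.1065, 0, 0, 0, 1], [-0.0335, -0.0341, 0.1065, 0, 0, 0, 1], [-0.0335, -0.0341, 0.1065, 0, 0, 0, 1], [-0.0335, -0.0341, 0.1065, 0, 0, 0, 1], [-0.0335, -0.0341, 0.1065, 0, 0, 0, 1], [0, 0, 0, 0, 0, 0, 1], [0, 0, 0, 0, 0, 0, 1]])

```text
t: 58.32
tool_pos: [0.5909, -0.0575, 0.1043]
tool_rot: [3.123, 0.336, -0.003]
contact_force: [0.9, -0.5, 0.4]
opening: 0.0855
```

```bash
python3 - <<'E'
from h import *
leg(cur(),np.load("gp.npy"))
for b in brackets(grab("wrist"),amin=4000):print(*b)
E
```

```text
shift(cm, old axes) [ 0.02  0.04 10.93] rows>=2.7 | turn [ 0.     0.002 -0.001] rows>=0.0
[333. 219.] 7329 0.0235 [ 0.62132 -0.04921  3.37325  1.       0.     ]
```

Emit:
jog_arm(deltas=[[0, 0, 0, 0, 0.1, 3.6, 1], [0, 0, 0, 0, 0, 3.6, 1], [0, 0, 0, 0, 0, 2.7, 1], [0, 0, 0, 0, 0, 0.8, 1], [0, 0, 0, 0, 0, 0, 1], [0, 0, 0, 0, 0, 0, 0.1], [0, 0, 0, 0, 0, 0, 0.1], [0, 0, 0, 0, 0, 0, 0.1], [0, 0, 0, 0, 0, 0, 0.1], [0, 0, 0, 0, 0, 0, 0.1], [0, 0, 0, 0, 0, 0, 0.1], [0, 0, 0, 0, 0, 0, 0.1]])

```text
t: 59.37
tool_pos: [0.5938, -0.0604, 0.0012]
tool_rot: [3.121, 0.328, 0.006]
contact_force: [-1.0, 0.0, 6.8]
opening: 0.022
```

Emit:
jog_arm(deltas=[[0, 0, 0, 0, 0, 0, 0.1], [0, 0, 0, 0, 0, 0, 0.1], [0, 0, 0, 0, 0, 0, 0.1]])

```text
t: 59.62
tool_pos: [0.5938, -0.0603, 0.0011]
tool_rot: [3.121, 0.328, 0.006]
contact_force: [0.0, 0.0, 6.8]
opening: 0.022
```

```bash
python3 pl.py .621 -.0513 3.352 .3909 .1877
```

```text
open 0.02203128466320359 T [0.4195616  0.1876611  0.00612247]
0 shift(cm, old axes) [  0.05   0.05 -14.  ] rows>=3.5 | turn [0. 0. 0.] rows>=0.0
1 shift(cm, old axes) [-11.9  -27.89   3.36] rows>=7.6 | turn [0. 0. 0.] rows>=0.0
2 shift(cm, old axes) [0. 0. 0.] rows>=0.0 | turn [ 0.009  0.01  -2.819] rows>=23.5
3 shift(cm, old axes) [-0.03 -0.03 10.  ] rows>=2.5 | turn [0. 0. 0.] rows>=0.0
```

Emit:
jog_arm(deltas=[[0, 0, 0, 0, 0, -3.5, 0.1], [0, 0, 0, 0, 0, -3.5, 0.1], [0, 0, 0, 0, 0, -3.5, 0.1], [0, 0, 0, 0, 0, -3.5, 0.1], [0, 0, 0, -1.49, -3.49, 0, 0.1], [0, 0, 0, -1.49, -3.49, 0, 0.1], [0, 0, 0, -1.49, -3.49, 0, 0.1], [0, 0, 0, -1.49, -3.49, 0, 0.1], [0, 0, 0, -1.49, -3.49, 0, 0.1], [0, 0, 0, -1.49, -3.49, 0, 0.1], [0, 0, 0, -1.49, -3.49, 0, 0.1], [0, 0, 0, -1.49, -3.49, 0, 0.1]])

```text
t: 60.62
tool_pos: [0.416, 0.1896, 0.1382]
tool_rot: [3.122, 0.327, 0.001]
contact_force: [-0.1, 0.2, -1.8]
opening: 0.0223
```

Emit:
jog_arm(deltas=[[0, 0, -0.1175, 0, 0, 0, 0.1], [0, 0, -0.1175, 0, 0, 0, 0.1], [0, 0, -0.1175, 0, 0, 0, 0.1], [0, 0, -0.1175, 0, 0, 0, 0.1], [0, 0, -0.1175, 0, 0, 0, 0.1], [0, 0, -0.1175, 0, 0, 0, 0.1], [0, 0, -0.1175, 0, 0, 0, 0.1], [0, 0, -0.1175, 0, 0, 0, 0.1], [0, 0, -0.1175, 0, 0, 0, 0.1], [0, 0, -0.1175, 0, 0, 0, 0.1], [0, 0, -0.1175, 0, 0, 0, 0.1], [0, 0, -0.1175, 0, 0, 0, 0.1]])

```text
t: 61.62
tool_pos: [0.4172, 0.1884, 0.1381]
tool_rot: [2.159, 2.28, -0.002]
contact_force: [0.1, -0.1, -0.8]
opening: 0.0219
```

Emit:
jog_arm(deltas=[[0, 0, -0.1175, 0, 0, 0, 0.1], [0, 0, -0.1175, 0, 0, 0, 0.1], [0, 0, -0.1175, 0, 0, 0, 0.1], [0, 0, -0.1175, 0, 0, 0, 0.1], [0, 0, -0.1175, 0, 0, 0, 0.1], [0, 0, -0.1175, 0, 0, 0, 0.1], [0, 0, -0.1175, 0, 0, 0, 0.1], [0, 0, -0.1175, 0, 0, 0, 0.1], [0, 0, -0.1175, 0, 0, 0, 0.1], [0, 0, -0.1175, 0, 0, 0, 0.1], [0, 0, -0.1175, 0, 0, 0, 0.1], [0, 0, -0.1175, 0, 0, 0, 0.1]])

```text
t: 62.62
tool_pos: [0.4172, 0.1884, 0.1381]
tool_rot: [0.167, 3.136, -0.004]
contact_force: [-0.1, 0.9, -0.4]
opening: 0.0218
```

Emit:
jog_arm(deltas=[[0, 0, 0, 0, 0, 0, 0.1], [0, 0, 0, 0, 0, 0, 0.1]])

```text
t: 62.78
tool_pos: [0.4174, 0.1884, 0.1382]
tool_rot: [0.181, 3.136, -0.004]
contact_force: [-0.2, -0.3, -1.3]
opening: 0.0219
```

```bash
python3 - <<'E'
from h import *
leg(cur(),np.load("T3.npy"));o=ctrl.get_obs();print(o["q"].round(2),o["opening"],o["tool_pos"])
for b in brackets(grab("wrist"),zlo=.1,zhi=.18,amin=1500):print(*b)
E
```

```text
shift(cm, old axes) [-0.22 -0.02 13.21] rows>=3.3 | turn [-0.006  0.004 -0.002] rows>=0.1
[ 0.26 -0.3   2.07 -0.    1.38 -1.19] 0.02185775249615126 [0.41735026 0.18844214 0.1382155 ]
[344. 287.] 19481 0.1602 [ 0.39148  0.18857 -0.08646  1.       0.     ]
```

Emit:
jog_arm(deltas=[[0, 0, 0.01, 0, 0, 3.7, 0.1], [0, 0, 0, 0, 0, 3.7, 0.1], [0, 0, 0, 0, 0, 3.2, 0.1], [0, 0, 0, 0, 0, 2, 0.1], [0, 0, 0, 0, 0, 0.65, 0.1], [0, 0, 0, 0, 0, 0, 0.1], [0, 0, 0, 0, 0, 0, 0.1]])

```text
t: 63.42
tool_pos: [0.4181, 0.1883, 0.0063]
tool_rot: [0.194, 3.134, -0.003]
contact_force: [0.8, 0.4, -1.3]
opening: 0.0216
```

Emit:
jog_arm(deltas=[[0, 0, 0, 0, 0, 0, 0.35], [0, 0, 0, 0, 0, 0, 0.35], [0, 0, 0, 0, 0, 0, 0.35], [0, 0, 0, 0, 0, 0, 0.35], [0, 0, 0, 0, 0, -2, 0.5], [0, 0, 0, 0, 0, -3, 0.6], [0, 0, 0, 0, 0, -4, 1], [0, 0, 0, 0, 0, -4, 1], [0, 0, 0, 0, 0, -4, 1], [0, 0, 0, 0, 0, 0, 1]])

```text
t: 64.25
tool_pos: [0.4226, 0.19, 0.1863]
tool_rot: [0.191, 3.118, 0.005]
contact_force: [1.7, -0.2, 1.7]
opening: 0.0851
```

Emit:
jog_arm(deltas=[[0, 0, 0, 0, 3.8, -1, 1], [0, 0, 0, 0, 3.8, -1, 1], [0, 0, 0, 0, 3.8, -1, 1], [0, 0, 0, 0, 3.8, 0, 1], [0, 0, 0, 0, 3.8, 0, 1], [0, 0, 0, 0, 3.8, 0, 1], [0, 0, 0, 0, 3.8, 0, 1], [0, 0, 0, 0, 3.8, 0, 1], [0, 0, 0, 0, 3.8, 0, 1], [0, 0, 0, 0, 3.8, 0, 1], [0, 0, 0, 0, 0, 0, 1]])

```text
t: 65.17
tool_pos: [0.4631, 0.5709, 0.2021]
tool_rot: [-0.186, -3.135, 0.003]
contact_force: [-0.4, -0.7, -0.4]
opening: 0.0854
```

```bash
python3 - <<'E'
from h import *
f=grab("top");C=cloud(f);print(cur()[:3,3])
for b in brackets(f,amin=300):print(*b)
P=C[(C[...,2]>.08)&(C[...,2]<.1)&(abs(C[...,0]-.487)<.06)&(abs(C[...,1]-.1)<.05)]
print("carton",len(P),np.median(P,0),cv2.minAreaRect((P[:,:2]*1000).astype(np.float32)))
cv2.imwrite("pics/t9.png",f[0][:,:,::-1])
E
```

```text
[0.46316554 0.56832765 0.20258024]
[263. 166.] 316 0.0202 [ 7.72640e-01  3.36400e-02  1.95436e+00 -1.00000e+00  8.10000e-04]
[584. 238.] 1509 0.0253 [ 6.26400e-01 -6.56690e-01  4.74108e+00 -1.00000e+00  2.09000e-03]
[164. 256.] 635 0.0277 [ 0.52668  0.27967 -0.1268   1.       0.     ]
[157. 311.] 658 0.0275 [ 0.40216  0.2878  -0.10119  1.       0.     ]
[188. 331.] 649 0.0278 [ 0.35642  0.21823 -0.13213  1.       0.     ]
carton 306 [0.48745991 0.09968789 0.08776754] ((487.59368896484375, 99.92636108398438), (28.529972076416016, 50.058746337890625), 83.4642333984375)
```

View pics/t9.png

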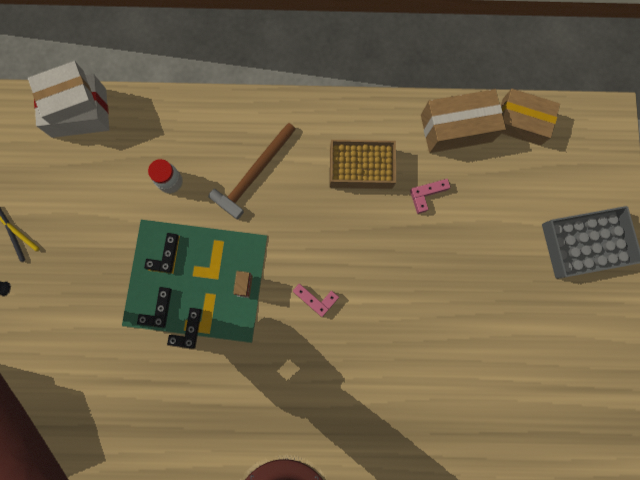

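```bash
sed -i 's/\*p,.010/*p,.015/' pk.py; python3 pk.py .3564 .2182 -.130 -1 .036
```

```text
[0.39209623 0.21353317 0.        ]
0 shift(cm, old axes) [0. 0. 0.] rows>=0.0 | turn [0. 0. 0.] rows>=0.0
1 shift(cm, old axes) [  2.82 -36.04   9.4 ] rows>=9.3 | turn [0. 0. 0.] rows>=0.0
2 shift(cm, old axes) [0. 0. 0.] rows>=0.0 | turn [-0.004 -0.     0.01 ] rows>=0.1
3 shift(cm, old axes) [ 0.  0. 11.] rows>=2.8 | turn [0. 0. 0.] rows>=0.0
```

Emit:
jog_arm(deltas=[[0, 0, 0.01, 0.28, -3.6, 0.5, 0.55], [0, 0, 0, 0.28, -3.6, 0.5, 0.55], [0, 0, 0, 0.28, -3.6, 0.5, 0.55], [0, 0, 0, 0.28, -3.6, 0.5, 0.55], [0, 0, 0, 0.28, -3.6, 0.5, 0.55], [0, 0, 0, 0.28, -3.6, 0.5, 0.55], [0, 0, 0, 0.28, -3.6, 0.5, 0.55], [0, 0, 0, 0.28, -3.6, 0.5, 0.55], [0, 0, 0, 0.28, -3.6, 0.5, 0.55], [0, 0, 0, 0.28, -3.6, 0.5, 0.55], [0, 0, 0, 0, 0, 0, 0.55], [0, 0, 0, 0, 0, 0, 0.55]])

```text
t: 66.22
tool_pos: [0.3884, 0.2107, 0.1555]
tool_rot: [0.214, 3.132, -0.003]
contact_force: [0.4, 0.4, 0.2]
opening: 0.047
```

```bash
python3 - <<'E'
from h import *
leg(cur(),np.load("gp.npy"));f=grab("wrist");print(ctrl.get_obs()["opening"])
for b in brackets(f,amin=1500):print(*b)
cv2.imwrite("pics/w10.png",f[0][:,:,::-1])
E
```

```text
shift(cm, old axes) [-0.29  0.36 15.55] rows>=3.9 | turn [-0.002  0.002 -0.006] rows>=0.1
0.04703468445052887
[338. 199.] 5440 0.0272 [0.35688 0.21852 6.17305 1.      0.     ]
[436. 242.] 5298 0.0271 [ 0.40054  0.28998 -0.11907  1.       0.     ]
```

View pics/w10.png

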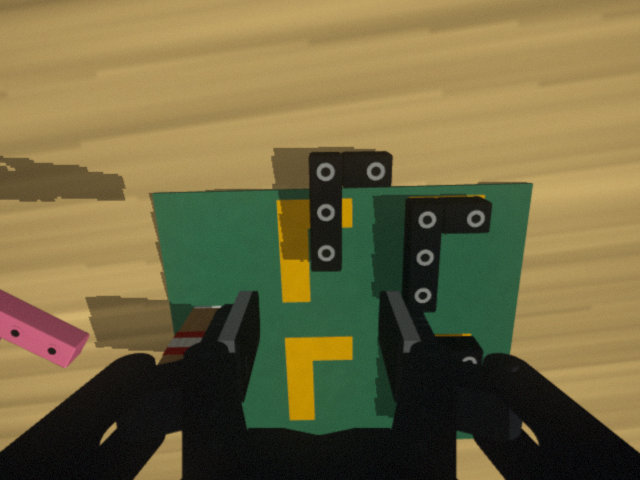

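Emit:
jog_arm(deltas=[[0, 0, 0, -0.3, 0.36, 3.7, 0.55], [0, 0, 0, 0, 0, 3.7, 0.55], [0, 0, 0, 0, 0, 3.7, 0.55], [0, 0, 0, 0, 0, 3, 0.55], [0, 0, 0, 0, 0, 1.2, 0.55], [0, 0, 0, 0, 0, 0, 0.55], [0, 0, 0, 0, 0, 0, 0.1], [0, 0, 0, 0, 0, 0, 0.1], [0, 0, 0, 0, 0, 0, 0.1], [0, 0, 0, 0, 0, 0, 0.1], [0, 0, 0, 0, 0, 0, 0.1], [0, 0, 0, 0, 0, 0, 0.1]])

```text
t: 67.27
tool_pos: [0.3945, 0.2161, 0.0048]
tool_rot: [0.208, 3.13, -0.0]
contact_force: [0.8, 1.4, 5.6]
opening: 0.0223
```

```bash
python3 pl.py .3567 .2184 -.122 .3909 .1877
```

```text
open 0.0223207827621727 T [0.42870292 0.18581525 0.00983756]
0 shift(cm, old axes) [ -0.07   0.   -14.  ] rows>=3.5 | turn [0. 0. 0.] rows>=0.0
1 shift(cm, old axes) [-3.78 -2.55  3.52] rows>=1.4 | turn [0. 0. 0.] rows>=0.0
2 shift(cm, old axes) [0. 0. 0.] rows>=0.0 | turn [-0.    0.   -0.01] rows>=0.1
3 shift(cm, old axes) [ 0.05 -0.   10.  ] rows>=2.5 | turn [0. 0. 0.] rows>=0.0
```

Emit:
jog_arm(deltas=[[0, 0, 0, 0, 0, -3, 0.1], [0, 0, 0, 0, 0, -2, 0.1], [0, 0, 0, -1.9, -1.28, 0, 0.1], [0, 0, -0.01, -1.9, -1.28, 0, 0.1], [0, 0, 0, 0, 0, 0, 0.1], [0, 0, 0, 0, 0, 0, 0.1]])

```text
t: 67.77
tool_pos: [0.4271, 0.1844, 0.053]
tool_rot: [0.195, 3.135, -0.004]
contact_force: [-0.4, -0.3, -0.9]
opening: 0.022
```

```bash
python3 - <<'E'
from h import *
T=np.load("T3.npy");T[2,3]=.0055;leg(cur(),T);print(ctrl.get_obs()["opening"])
E
```

```text
shift(cm, old axes) [-0.14  0.17  4.75] rows>=1.2 | turn [-0.003 -0.004 -0.002] rows>=0.0
0.022025245992795577
```

Emit:
jog_arm(deltas=[[0, 0, 0, -0.1, 0.17, 2.5, 0.1], [0, 0, 0, 0, 0, 1.7, 0.1], [0, 0, 0, 0, 0, 0.5, 0.1], [0, 0, 0, 0, 0, 0, 0.1], [0, 0, 0, 0, 0, 0, 0.1], [0, 0, 0, 0, 0, 0, 0.35], [0, 0, 0, 0, 0, 0, 0.35], [0, 0, 0, 0, 0, 0, 0.35], [0, 0, 0, 0, 0, -2, 0.4], [0, 0, 0, 0, 0, -3, 0.4], [0, 0, 0, 0, 0, -4, 0.4], [0, 0, 0, 0, 0, -4, 0.4]])

```text
t: 68.77
tool_pos: [0.4269, 0.1865, 0.1368]
tool_rot: [-0.192, -3.135, 0.004]
contact_force: [1.4, 0.8, -0.1]
opening: 0.0343
```

Emit:
jog_arm(deltas=[[0, 0, 0, 0, 0, -3, 0.5], [0, 0, 0, 0, 3.8, -1, 1], [0, 0, 0, 0, 3.8, 0, 1], [0, 0, 0, 0, 3.8, 0, 1], [0, 0, 0, 0, 3.8, 0, 1], [0, 0, 0, 0, 3.8, 0, 1], [0, 0, 0, 0, 3.8, 0, 1], [0, 0, 0, 0, 3.8, 0, 1], [0, 0, 0, 0, 3.8, 0, 1], [0, 0, 0, 0, 3.8, 0, 1], [0, 0, 0, 0, 3.8, 0, 1], [0, 0, 0, 0, 0, 0, 1]])

```text
t: 69.77
tool_pos: [0.4735, 0.5693, 0.1731]
tool_rot: [-0.186, -3.136, 0.002]
contact_force: [-0.1, -0.7, -0.3]
opening: 0.0858
```

```bash
python3 - <<'E'
from h import *
f=grab("top");C=cloud(f);M=[(.5268,.2779),(.5145,.1748),(.4023,.2921),(.3909,.1877)];print(cur()[:3,3])
for b in brackets(f,amin=400):
    x,y,a,h=b[3][:4]
    if y>0:
        e=np.array([x,y])+.066*np.array([np.cos(a),np.sin(a)])
        print(b[0],b[2],h,min((np.hypot(x-m[0],y-m[1]).round(4),np.hypot(*(e-np.array(m)-.066*np.array([np.cos(.112),-np.sin(.112)]))).round(4),i+1) for i,m in enumerate(M)))
P=C[(C[...,2]>.08)&(C[...,2]<.1)&(abs(C[...,0]-.487)<.06)&(abs(C[...,1]-.1)<.05)]
print("carton",len(P),cv2.minAreaRect((P[:,:2]*1000).astype(np.float32)))
s=grab("scene")
cv2.imwrite("pics/f.png",np.hstack([cv2.resize(f[0][200:360,110:290],(400,356)),cv2.resize(s[0][90:250,260:440],(400,356))])[:,:,::-1])
E
```

```text
[0.47357205 0.56665242 0.17340715]
[164. 256.] 0.0274 1.0 (np.float64(0.0018), np.float64(0.001), 1)
[157. 311.] 0.0274 1.0 (np.float64(0.0037), np.float64(0.0041), 3)
[201. 317.] 0.0277 1.0 (np.float64(0.0021), np.float64(0.0019), 4)
carton 311 ((487.66326904296875, 99.78916931152344), (28.799854278564453, 50.026554107666016), 83.81855010986328)
```

View pics/f.png

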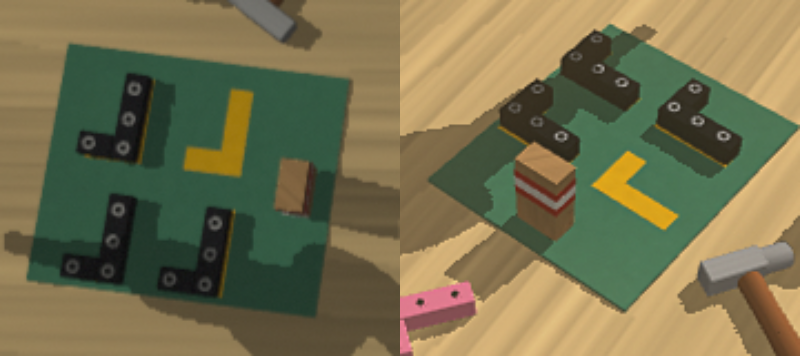

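Three brackets lie on three marks, and the carton stands on the white rectangle. The arm is clear of everything, so I'm handing in.

```bash
python3 -c "
from station import ctrl
print(ctrl.finish_job())"
```

```text
the job is handed in; nothing more can be done
None
```

The job was handed in at about 70 s of robot time. All three black brackets present (I saw no fourth) lie flat and right hand up on marks of their own. Two of them had been turned over. The tack carton stands on its small end on the white rectangle.

**Last checks (top camera):**

| Item | Offset from mark |
|---|---|
| Bracket on mark 1 | 1.8 mm at corner, 1.0 mm at long arm |
| Bracket on mark 3 | 3.7 mm at corner, 4.1 mm at long arm |
| Bracket on mark 4 | 2.1 mm at corner, 1.9 mm at long arm |
| Carton | about 2 mm off centre, square to within about 0.01 rad |

The final pictures show all of these at rest with the arm clear. I never reached for the nail box, hammer or glue jar. The last full picture shows them looking unmoved, but I did not measure them.

**What went wrong or disagreed:**
- **Fingertips:** with the fingers partly closed, both cameras showed the tips about 15 mm behind the TCP. The given `tcp_to_tips` puts them 22 mm ahead. The first carton grasp closed above the carton because of this, and I corrected for it.
- **Knocked bracket:** the last bracket was found 46 mm off mark 4 after I had placed it. I picked it up and placed it again.

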